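# Fold the nutcracker and garlic press and put them in their sloping cases

## Robot

A 6-joint arm with a two-finger parallel gripper is mounted at the origin on a cart in front of the work surface, level with it; the furniture and walls round the work are solid. World frame = base frame: x ahead of the robot, y to its left, z up, the work surface at z = 0. Lengths are in m, angles in rad, forces in N, time in s.
With the tool pointing down it reaches from about 0.3 to 0.775 m from the base axis. Payload 14.6 kg.
Tool frame: the origin (TCP) lies at the very end of the fingers, on their centre line; the grasp point (between the pads) lies 19 mm behind it (arm.pinch_z is the distance from the TCP to the grasp point, in m); z points along the fingers, y is the line along which they close (so a half turn about z gives the same grasp; the last joint's range is limited). The gripper opens to 94 mm and grips with 3 to 60 N. Pads are 16 mm wide; open, the fingers measure 119 mm over their backs; the gripper's body (75 mm by 177 mm) begins 78 mm behind the grasp point.
Start: joints at [-1.212, 0.3, 1.521, -0, 1.321, -0.067], TCP at [0.227, -0.501, 0.171] pointing down, gripper open.
Joint ranges: [-3.03, 3.03], [-0.79, 2.21], [0.23, 2.52], [-1.04, 4.18], [0, 3.07], [-2.55, 2.55]. Speed limits (rad/s): [2.22, 2.22, 2.57, 3.14, 3.14, 3.14].

## Interface

Orientations are given as a unit quaternion [w, x, y, z].
In Python, from bench import telemetry, grab_frame, arm gives the robot as it stands. The module is installed in compiled form; this text tells all that it offers.
- The arm moves only by the tool arm_command, never from a script. Its argument "deltas" is a list of rows, each a list of 3 entries, a list of its own where there are three numbers: the shift along the world's x, y, z in units of 100 mm (1.0 is 100 mm), then the turn, a rotation vector about the world's x, y, z in units of 45 degrees (1.0 is 45 degrees), then the closure, from -1 (fully open) to 1 (shut), so that 0 is half open. A call has exactly 10 rows; each row is the pose to reach, as a shift and turn from the pose commanded when the call began; what a row does not reach only later rows make up. A row lasts 1/12 s, in which the tool goes at most 41.7 mm and 7.16 degrees, less where a joint would pass 70% of its speed; a pose out of reach is approached as far as the arm can. A call with a number of a shift or a turn outside -1 to 1 is refused whole. A call with a gripper value outside its range is refused whole. The fingers move at their own pace and stop on an object; the grip force is fixed at half the most. Time passes only in rows, so rows that repeat a pose let the fingers close, or fill a call up. It gives the time, the measured TCP pose, the force, the opening and the grip force at its end, in the units of the state.
- telemetry.get_state(): the state, without advancing time (a new reading comes with each control period).
- grab_frame(name): name is "scene" or "top"; returns a dict with "frame" (400x640x3 uint8, red, green, blue), "fx", "fy", "cx", "cy" (pixels), "R" (3x3) and "t" (3): a world point X has camera coordinates R X + t. Camera axes: x right, y down, z forward; pixel columns grow to the right and rows downward; lengths in m; the calibration is good to about 2 mm. A picture is of the moment at which its call begins. There is no depth.
- arm.job_done(): hands the job in; it is judged then, once.
The state is a dict: "time_s": time; "joints": joint angles; "joint_vel": joint speeds; "joint_efforts": joint torques, N m; "eef_pos": TCP position; "eef_rot": TCP orientation; "contact_force": force on the tool from outside, world axes, zero at the start; "moment": the same for the moment, N m; "gripper_width": finger opening in m; "grasp_force": force on a finger pad.
Only numpy, scipy, OpenCV 4.12 (cv2) and the standard library are available. Lean on these libraries where they do the work, as an engineer would, in place of code of your own. Each camera call takes 0.05 s, during which the arm holds its last target. There are 200 camera calls.

## Task

Fold the nutcracker and the garlic press fully shut and lay each in its own sloping case, the nutcracker in the long narrow one with the blue lining and the garlic press in the short wide one with the red lining, right side up as they lie now, flat on the lining between the walls; either end may point up the slope. Do not push or tip over the wine glass, the pepper mill or the jam jar.

Things in the scene. Friction and masses are not known exactly. Their poses are not given: they have to be found in the camera images.
- nutcracker: nutcracker: steel head and black ribbed handles. Two arms hinged at one end, lying flat, pin vertical. Folded: 170 mm long (x), 30 mm wide (y) all along (two arms of 15), 28 mm high (z). About 0.2 kg. Origin: centre of the folded tool's underside, on the face where the arms meet. Pin at x = -77 mm, y = 0. This body is the arm on the -y side (along x, inner face y = 0); the other arm swings out to +y.
- nutcracker_arm (a joint): opening angle of the nutcracker, rad: 0 folded shut (a stop), 0.75 wide open; starts 0.35 to 0.7. A stiff hinge (about 0.05 N m of friction, no spring) that stays where it is left: squeezing the two arms together from outside shuts it.
- garlic_press: garlic press: thick aluminium head and red handles. Two arms hinged at one end, lying flat, pin vertical. Folded: 140 mm long (x), 40 mm wide (y) (20 each arm) for 55 mm from the hinge end, then 32 (16 each), 28 mm high (z). About 0.2 kg. Origin: centre of the folded tool's underside, on the face where the arms meet. Pin at x = -62 mm, y = 0. This body is the arm on the -y side (along x, inner face y = 0); the other arm swings out to +y.
- garlic_press_arm (a joint): opening angle of the garlic press, rad: 0 folded shut (a stop), 0.75 wide open; starts 0.35 to 0.7. A stiff hinge (about 0.05 N m of friction, no spring) that stays where it is left: squeezing the two arms together from outside shuts it.
- nut_tray: open wooden tray, blue lining: case of the nutcracker, fixed on a stand, sloping 30 degrees down towards the robot. Inside 182 mm long (x), 38 mm wide (y). Side walls 5 mm thick, 10 mm high; end walls 6 mm thick, 12 mm high. Origin: centre of the inner floor, 60 mm above the worktop; x up the slope, away from the robot; z square out of the floor. Stand 150 mm deep, 40 mm wider than the inside.
- press_tray: open wooden tray, red lining: case of the garlic press, fixed on a stand, sloping 30 degrees down towards the robot. Inside 152 mm long (x), 48 mm wide (y). Side walls 5 mm thick, 10 mm high; end walls 6 mm thick, 12 mm high. Origin: centre of the inner floor, 60 mm above the worktop; x up the slope, away from the robot; z square out of the floor. Stand 150 mm deep, 40 mm wider than the inside.
- wine_glass: empty stemmed wine glass, 91 mm wide, 207 mm high, standing loose; origin at the centre of its foot. Bystander, leave alone.
- pepper_mill: dark wooden pepper mill, 58 mm wide, 170 mm high, standing loose; origin at the centre of its foot. Bystander, leave alone.
- jam_jar: jam jar with a black lid, 62 mm wide, 98 mm high, standing loose; origin at the centre of its foot. Bystander, leave alone.
Not all that is in view belongs to the job. What is shaped like the garlic_press but purple is not meant.

How it is judged:
By the outcome, as a careful person would: the job done as asked, in the order asked, and still so for the second after the job is handed in, with the robot touching nothing.
It also fails if it takes over 72 s, if anything falls off the work surface, if the arm or the gripper's body presses on something with over 40 N, if the wrist force passes 120 N, or if a joint passes its speed limit or range.

## Working session

There is one attempt and no reset: what is moved stays moved. The work goes in short steps, Python scripts to look and compute and a tool call to move; the robot and the scene stay as the last step left them, time stands still between calls to the robot, and variables do not carry over. Pictures are saved under pics/ and viewed, at most 10 in all, crops included, and the job is handed in when it is done.

Besides the shell and the picture viewer there is one more tool, called after "Request:" by a JSON object that holds its "api" and its "payload", one argument or row to a line. arm_command: Moves the arm, as the interface text tells. Shifts and turns lie within -1 to 1; 1 stands for 100 mm of shift or 45 degrees of turn. Its arguments: {"type":"object","properties":{"deltas":{"type":"array"}},"required":["deltas"]}

```bash
mkdir -p pics; cat > h.py <<'E'
import numpy as np, cv2
from bench import telemetry, grab_frame, arm
def save(n,f): cv2.imwrite('pics/'+n,cv2.cvtColor(f,cv2.COLOR_RGB2BGR))
def ray(c,u,v):
    d=c['R'].T@np.array([(u-c['cx'])/c['fx'],(v-c['cy'])/c['fy'],1.]); return -c['R'].T@c['t'],d
def onz(c,u,v,z):
    o,d=ray(c,u,v); return o+d*(z-o[2])/d[2]
def proj(c,X):
    p=c['R']@np.asarray(X,float)+c['t']; return c['fx']*p[0]/p[2]+c['cx'],c['fy']*p[1]/p[2]+c['cy']
E
python3 - <<'E'
from h import *
import pickle
d={}
for n in('scene','top'):
    c=grab_frame(n); c={k:np.array(v) if not isinstance(v,float) else v for k,v in c.items()}; d[n]=c; save(n+'0.png',c['frame']); print(n,c['fx'],-c['R'].T@c['t'],c['R'][2])
pickle.dump(d,open('f0.pkl','wb'))
s=telemetry.get_state(); print(s)
E
```

```text
scene 467.0752751682286 [-0.60756772  0.5260113   0.67805336] [ 0.777755   -0.46042001 -0.42791422]
top 382.3553535487141 [ 0.2989293  -0.01721389  1.50580743] [ 0.16974986 -0.09223989 -0.98116094]
{'time_s': 0.1, 'joints': array([-1.21156978e+00,  3.00432248e-01,  1.52151939e+00, -7.63095908e-06,
        1.32066338e+00, -6.66105582e-02]), 'joint_vel': array([-1.03370371e-05, -1.18964137e-03,  6.92096378e-04,  2.08230499e-04,
       -3.81705103e-04, -5.04361070e-04]), 'joint_efforts': array([ 2.23820214e-03, -5.32639539e+01, -3.53278828e+01,  7.10363220e-02,
        2.35344912e-02, -8.17948444e-05]), 'eef_pos': array([ 0.22709345, -0.50063997,  0.17043375]), 'eef_rot': array([-5.05178251e-04,  9.77418021e-01,  2.11314341e-01, -7.81797310e-05]), 'contact_force': array([-0.47398887, -0.13608569, -0.66068804]), 'moment': array([ 5.10357555e-05, -5.08140536e-02,  7.57002357e-03]), 'grasp_force': 0.0, 'gripper_width': 0.09386235463065601}
```

View pics/scene0.png

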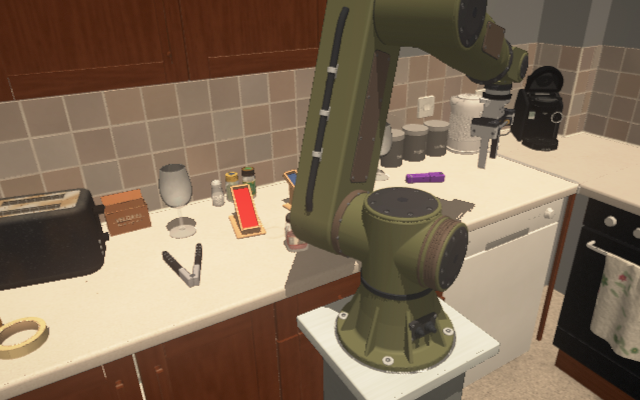

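View pics/top0.png

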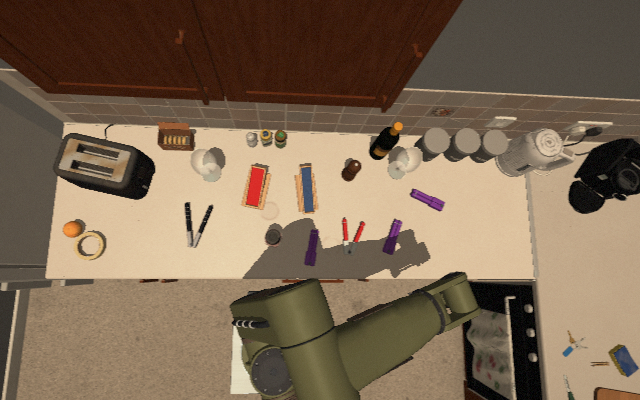

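Nutcracker is at (198,225) with its pin at (192,243) in top view. The press candidates are the open red one at (353,233), and purple ones at (312,247), (393,236) and (427,199). The red handles fit the description. The cases are red at (256,187) and blue at (306,188). I'll enlarge to confirm.

```bash
python3 - <<'E'
from h import *
import pickle
d=pickle.load(open('f0.pkl','rb')); f=d['top']['frame']
a=cv2.resize(f[195:260,170:235],(390,390),interpolation=cv2.INTER_CUBIC)
b=cv2.resize(f[205:270,320:385],(390,390),interpolation=cv2.INTER_CUBIC)
save('crop.png',np.hstack([a,b]))
t=cv2.resize(f[140:240,230:360],(780,600),interpolation=cv2.INTER_CUBIC); save('crop2.png',t)
c=d['top']
for n,uv,z in [('nutpin',(192,243),.028),('presspin',(349,250),.028),('redtray',(256,187),.06),('blue',(306,188),.06),('purp1',(312,247),.02),('jar',(273,238),.09),('mill',(348,176),.0),('glass1foot',(212,174),0),('glass2',(397,172),0)]: print(n,onz(c,*uv,z).round(3))
E
```

```text
nutpin [0.391 0.318 0.028]
presspin [ 0.37  -0.278  0.028]
redtray [0.604 0.085 0.06 ]
blue [ 0.605 -0.106  0.06 ]
purp1 [ 0.38  -0.134  0.02 ]
jar [0.408 0.015 0.09 ]
mill [ 0.672 -0.282  0.   ]
glass1foot [0.665 0.263 0.   ]
glass2 [ 0.695 -0.488  0.   ]
```

View pics/crop.png

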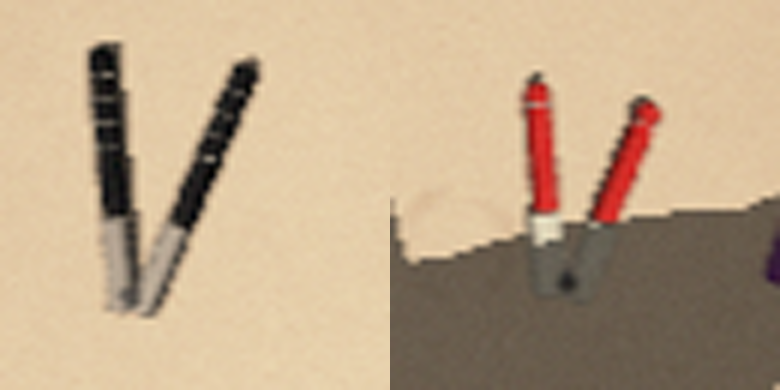

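View pics/crop2.png

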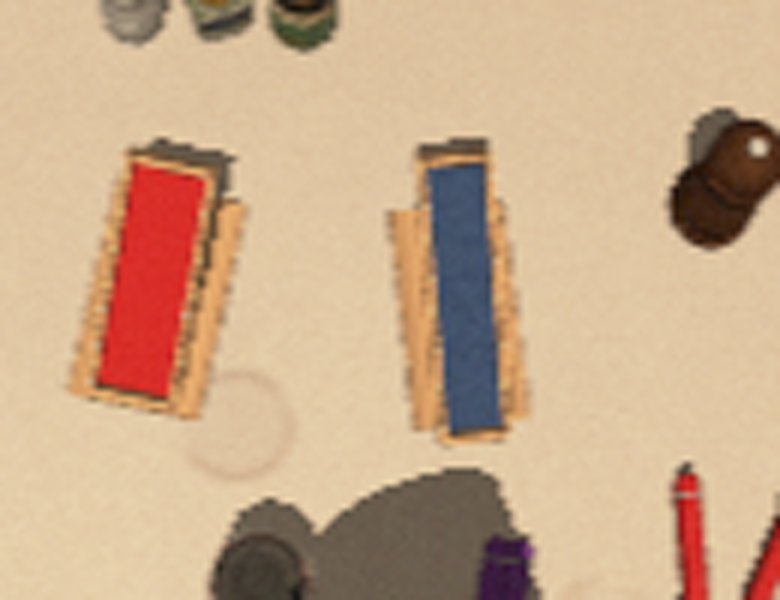

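The crops confirm it. The nutcracker has a steel head and black handles, with its pin near top-view pixel (191.7,245). The open press at (350–360,220–250) has red handles and its pin at (349.7,252). The linings are red (256,187) and blue (306,188). Now I'll measure each.

```bash
cat > meas.py <<'E'
from h import *
def comps(m,roi,nmax,amin=25):
    u0,v0,u1,v1=roi; mm=np.zeros_like(m,np.uint8); mm[v0:v1,u0:u1]=m[v0:v1,u0:u1]
    n,l,st,ce=cv2.connectedComponentsWithStats(mm,connectivity=4)
    ids=[i for i in sorted(range(1,n),key=lambda i:-st[i,4]) if st[i,4]>=amin][:nmax]
    return [np.argwhere(l==i)[:,::-1].astype(float) for i in ids]
def axis(c,pts,z):
    P=np.array([onz(c,u,v,z)[:2] for u,v in pts]); m=P.mean(0); _,_,V=np.linalg.svd(P-m); d=V[0]*np.sign(V[0][0])
    s=(P-m)@d; w=(P-m)@np.array([-d[1],d[0]]); return m,d,s.min(),s.max(),np.ptp(w)
def masks(f):
    h=cv2.cvtColor(f,cv2.COLOR_RGB2HSV).astype(int); H,S,V=h[...,0],h[...,1],h[...,2]
    return dict(black=(V<75),red=(((H<6)|(H>174))&(S>150)&(V>70)),blue=((H>100)&(H<125)&(S>90)&(V>60)))
def tool(c,m,roi,w):
    A=[axis(c,p,.02) for p in comps(m,roi,2)]
    A.sort(key=lambda a:-a[0][1])
    for a in A: print(' c',a[0].round(4),'ang',np.degrees(np.arctan2(a[1][1],a[1][0])).round(1),'len',(a[3]-a[2]).round(4),'wid',a[4].round(4))
    (m1,d1,*_),(m2,d2,*_)=A
    # inner faces: left arm shifted -y side, right arm shifted +y side by w/2
    q1=m1-w/2*np.array([-d1[1],d1[0]]); q2=m2+w/2*np.array([-d2[1],d2[0]])
    t=np.linalg.solve(np.c_[d1,-d2],q2-q1); pin=q1+t[0]*d1
    b=(d1+d2)/np.linalg.norm(d1+d2)
    tips=[(a[0]+a[3]*a[1]-pin)@a[1] for a in A]
    print(' pin',pin.round(4),'bis',np.degrees(np.arctan2(b[1],b[0])).round(1),'tipdist',np.round(tips,4),'open',np.arccos(d1@d2).round(3))
def tray(c,m,roi,L):
    p=comps(m,roi,1)[0].astype(np.float32)
    hull=cv2.boxPoints(cv2.minAreaRect(p)); hull=hull[np.argsort(hull[:,1])]
    up,lo=hull[:2].mean(0),hull[2:].mean(0)
    U=onz(c,*up,.06+L/4);Lo=onz(c,*lo,.06-L/4); d=U-Lo
    print(' tray',((U+Lo)/2).round(4),'yaw',np.degrees(np.arctan2(d[1],d[0])).round(1),'len',np.linalg.norm(d).round(4),'px',up,lo)
E
python3 - <<'E'
from meas import *
import pickle
d=pickle.load(open('f0.pkl','rb')); c=d['top']; M=masks(c['frame'])
print('nut');tool(c,M['black'],(175,195,225,240),.015)
print('press');tool(c,M['red'],(335,210,375,248),.016)
tray(c,M['blue'],(280,150,330,220),.182)
tray(c,M['red'],(235,150,280,220),.152)
c=d['scene'];M=masks(c['frame']);print('scene nut');tool(c,M['black'],(155,235,215,290),.015)
tray(c,M['red'],(220,170,275,250),.152)
E
```

```text
nut
 c [0.4905 0.3405] ang 8.1 len 0.1058 wid 0.016
 c [0.4829 0.276 ] ang -19.7 len 0.1091 wid 0.0152
 pin [0.3872 0.3182] bis -5.8 tipdist [0.1595 0.1587] open 0.485
press
 c [ 0.4445 -0.2639] ang 4.6 len 0.0639 wid 0.0145
 c [ 0.4407 -0.3193] ang -23.8 len 0.0842 wid 0.015
 pin [ 0.3672 -0.2782] bis -9.6 tipdist [0.11   0.1277] open 0.496
 tray [ 0.5992 -0.1101  0.06  ] yaw 7.4 len 0.1746 px [305.41626 167.82741] [308.44165 210.18275]
 tray [0.6057 0.0905 0.06  ] yaw -10.7 len 0.1503 px [257.67566 167.94595] [251.56757 204.5946 ]
scene nut
 c [0.479  0.3511] ang 8.2 len 0.1017 wid 0.0101Traceback (most recent call last):
  File "<stdin>", line 8, in <module>
  File "meas.py", line 17, in tool
    (m1,d1,*_),(m2,d2,*_)=A
    ^^^^^^^^^^^^^^^^^^^^^
ValueError: not enough values to unpack (expected 2, got 1)
```

Request:
{"api": "arm_command", "payload": {
  "deltas": [
    [[0.08, 0.1, 0.02], [0, 0, -0.03], -1],
    [[0.16, 0.2, 0.04], [0, 0, -0.06], -1],
    [[0.24, 0.3, 0.06], [0, 0, -0.1], -1],
    [[0.32, 0.4, 0.08], [0, 0, -0.13], -1],
    [[0.4, 0.5, 0.1], [0, 0, -0.16], -1],
    [[0.48, 0.6, 0.12], [0, 0, -0.2], -1],
    [[0.56, 0.7, 0.14], [0, 0, -0.23], -1],
    [[0.64, 0.8, 0.16], [0, 0, -0.26], -1],
    [[0.72, 0.9, 0.18], [0, 0, -0.3], -1],
    [[0.8, 1.0, 0.2], [0, 0, -0.33], -1]
  ]
}}

```text
time_s: 0.93
eef_pos: [0.3075, -0.4002, 0.1908]
eef_rot: [-0.0, 0.997, 0.082, -0.0]
contact_force: [-0.5, 0.0, -0.2]
gripper_width: 0.0938
grasp_force: 0.0
```

Request:
{"api": "arm_command", "payload": {
  "deltas": [
    [[0.08, 0.1, 0], [0, 0, -0.03], -1],
    [[0.16, 0.2, 0], [0, 0, -0.06], -1],
    [[0.24, 0.3, 0], [0, 0, -0.1], -1],
    [[0.32, 0.4, 0], [0, 0, -0.13], -1],
    [[0.4, 0.5, 0], [0, 0, -0.17], -1],
    [[0.48, 0.6, 0], [0, 0, -0.2], -1],
    [[0.56, 0.7, 0], [0, 0, -0.24], -1],
    [[0.64, 0.8, 0], [0, 0, -0.27], -1],
    [[0.72, 0.9, 0], [0, 0, -0.3], -1],
    [[0.8, 1.0, 0], [0, 0, -0.34], -1]
  ]
}}

```text
time_s: 1.77
eef_pos: [0.3874, -0.3003, 0.1907]
eef_rot: [-0.0, 0.999, -0.051, -0.0]
contact_force: [-0.7, 0.2, 0.1]
gripper_width: 0.094
grasp_force: 0.0
```

Request:
{"api": "arm_command", "payload": {
  "deltas": [
    [[0.08, 0.1, 0], [0, 0, 0], -1],
    [[0.16, 0.2, 0], [0, 0, 0], -1],
    [[0.24, 0.3, 0], [0, 0, 0], -1],
    [[0.32, 0.4, 0], [0, 0, 0], -1],
    [[0.4, 0.5, 0], [0, 0, 0], -1],
    [[0.48, 0.6, 0], [0, 0, 0], -1],
    [[0.56, 0.7, 0], [0, 0, 0], -1],
    [[0.64, 0.8, 0], [0, 0, 0], -1],
    [[0.72, 0.9, 0], [0, 0, 0], -1],
    [[0.8, 1.0, 0], [0, 0, 0], -1]
  ]
}}

```text
time_s: 2.6
eef_pos: [0.4674, -0.2002, 0.1907]
eef_rot: [-0.0, 0.999, -0.05, -0.0]
contact_force: [0.1, -0.6, 0.1]
gripper_width: 0.0942
grasp_force: 0.0
```

Request:
{"api": "arm_command", "payload": {
  "deltas": [
    [[0, 0.1, 0], [0, 0, 0], -1],
    [[0, 0.2, 0], [0, 0, 0], -1],
    [[0, 0.3, 0], [0, 0, 0], -1],
    [[0, 0.4, 0], [0, 0, 0], -1],
    [[0, 0.5, 0], [0, 0, 0], -1],
    [[0, 0.6, 0], [0, 0, 0], -1],
    [[0, 0.7, 0], [0, 0, 0], -1],
    [[0, 0.8, 0], [0, 0, 0], -1],
    [[0, 0.9, 0], [0, 0, 0], -1],
    [[0, 1.0, 0], [0, 0, 0], -1]
  ]
}}

```text
time_s: 3.43
eef_pos: [0.4671, -0.0999, 0.191]
eef_rot: [-0.0, 0.999, -0.05, 0.0]
contact_force: [-0.2, 0.3, -0.4]
gripper_width: 0.0937
grasp_force: 0.0
```

Request:
{"api": "arm_command", "payload": {
  "deltas": [
    [[0, 0.1, 0], [0, 0, 0], -1],
    [[0, 0.2, 0], [0, 0, 0], -1],
    [[0, 0.3, 0], [0, 0, 0], -1],
    [[0, 0.4, 0], [0, 0, 0], -1],
    [[0, 0.5, 0], [0, 0, 0], -1],
    [[0, 0.6, 0], [0, 0, 0], -1],
    [[0, 0.7, 0], [0, 0, 0], -1],
    [[0, 0.8, 0], [0, 0, 0], -1],
    [[0, 0.9, 0], [0, 0, 0], -1],
    [[0, 1.0, 0], [0, 0, 0], -1]
  ]
}}

```text
time_s: 4.27
eef_pos: [0.4672, 0.0001, 0.1909]
eef_rot: [-0.0, 0.999, -0.05, -0.0]
contact_force: [1.1, -1.0, -0.7]
gripper_width: 0.0937
grasp_force: 0.0
```

Request:
{"api": "arm_command", "payload": {
  "deltas": [
    [[0, 0.1, 0], [0, 0, 0], -1],
    [[0, 0.2, 0], [0, 0, 0], -1],
    [[0, 0.3, 0], [0, 0, 0], -1],
    [[0, 0.4, 0], [0, 0, 0], -1],
    [[0, 0.5, 0], [0, 0, 0], -1],
    [[0, 0.6, 0], [0, 0, 0], -1],
    [[0, 0.7, 0], [0, 0, 0], -1],
    [[0, 0.8, 0], [0, 0, 0], -1],
    [[0, 0.9, 0], [0, 0, 0], -1],
    [[0, 1.0, 0], [0, 0, 0], -1]
  ]
}}

```text
time_s: 5.1
eef_pos: [0.4672, 0.1001, 0.191]
eef_rot: [-0.0, 0.999, -0.05, 0.0]
contact_force: [0.4, -1.2, 0.5]
gripper_width: 0.0938
grasp_force: 0.0
```

Request:
{"api": "arm_command", "payload": {
  "deltas": [
    [[0, 0.1, 0], [0, 0, 0], -1],
    [[0, 0.2, 0], [0, 0, 0], -1],
    [[0, 0.3, 0], [0, 0, 0], -1],
    [[0, 0.4, 0], [0, 0, 0], -1],
    [[0, 0.5, 0], [0, 0, 0], -1],
    [[0, 0.6, 0], [0, 0, 0], -1],
    [[0, 0.7, 0], [0, 0, 0], -1],
    [[0, 0.8, 0], [0, 0, 0], -1],
    [[0, 0.9, 0], [0, 0, 0], -1],
    [[0, 1.0, 0], [0, 0, 0], -1]
  ]
}}

```text
time_s: 5.93
eef_pos: [0.4671, 0.2001, 0.1909]
eef_rot: [0.0, 0.999, -0.05, -0.0]
contact_force: [-0.1, 0.0, -0.6]
gripper_width: 0.094
grasp_force: 0.0
```

Request:
{"api": "arm_command", "payload": {
  "deltas": [
    [[0, 0.15, 0], [0, 0, 0], -1],
    [[0, 0.3, 0], [0, 0, 0], -1],
    [[0, 0.45, 0], [0, 0, 0], -1],
    [[0, 0.6, 0], [0, 0, 0], -1],
    [[0, 0.75, 0], [0, 0, 0], -1],
    [[0, 0.9, 0], [0, 0, 0], -1],
    [[0, 1.0, -0.2], [0, 0, 0], -1],
    [[0, 1.0, -0.4], [0, 0, 0], -1],
    [[0, 1.0, -0.6], [0, 0, 0], -1],
    [[0, 1.0, -0.8], [0, 0, 0], -1]
  ]
}}

```text
time_s: 6.77
eef_pos: [0.467, 0.2999, 0.1099]
eef_rot: [0.0, 0.999, -0.05, 0.0]
contact_force: [1.5, 0.5, 0.3]
gripper_width: 0.0939
grasp_force: 0.0
```

Request:
{"api": "arm_command", "payload": {
  "deltas": [
    [[0, 0.1, -0.15], [0, 0, 0], -1],
    [[0, 0.1, -0.3], [0, 0, 0], -1],
    [[0, 0.1, -0.45], [0, 0, 0], -1],
    [[0, 0.1, -0.6], [0, 0, 0], -1],
    [[0, 0.1, -0.75], [0, 0, 0], -1],
    [[0, 0.1, -0.9], [0, 0, 0], -1],
    [[0, 0.1, -0.97], [0, 0, 0], -1],
    [[0, 0.1, -0.97], [0, 0, 0], -0.8],
    [[0, 0.1, -0.97], [0, 0, 0], -0.6],
    [[0, 0.1, -0.97], [0, 0, 0], -0.4]
  ]
}}

```text
time_s: 7.6
eef_pos: [0.4676, 0.3096, 0.0148]
eef_rot: [-0.0, 0.999, -0.05, 0.001]
contact_force: [-0.0, 0.4, -0.5]
gripper_width: 0.0773
grasp_force: 0.0
```

Request:
{"api": "arm_command", "payload": {
  "deltas": [
    [[0, 0, 0], [0, 0, 0], -0.2],
    [[0, 0, 0], [0, 0, 0], 0],
    [[0, 0, 0], [0, 0, 0], 0.2],
    [[0, 0, 0], [0, 0, 0], 0.4],
    [[0, 0, 0], [0, 0, 0], 0.6],
    [[0, 0, 0], [0, 0, 0], 1],
    [[0, 0, 0], [0, 0, 0], 1],
    [[0, 0, 0], [0, 0, 0], 1],
    [[0, 0, 0], [0, 0, 0], 1],
    [[0, 0, 0], [0, 0, 0], 1]
  ]
}}

```text
time_s: 8.43
eef_pos: [0.4672, 0.3091, 0.0139]
eef_rot: [0.0, 0.999, -0.05, 0.0]
contact_force: [-0.7, -0.4, -0.1]
gripper_width: 0.011
grasp_force: 0.0
```

Fingers closed to 11 mm with no force, so something went wrong; looking.

```bash
python3 - <<'E'
from h import *
a=grab_frame('scene')['frame'][190:310,130:290]; b=grab_frame('top')['frame'][180:270,150:270]
save('m1.png',np.hstack([cv2.resize(a,(400,300),interpolation=2),cv2.resize(b,(400,300),interpolation=2)]))
s=telemetry.get_state(); print(s['gripper_width'],s['grasp_force'])
E
```

```text
0.0031500337551434126 0.0
```

View pics/m1.png

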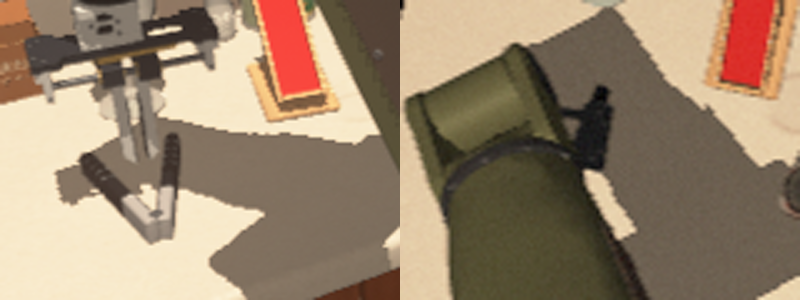

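```bash
python3 - <<'E'
from meas import *
import pickle
d=pickle.load(open('f0.pkl','rb'))
c=grab_frame('scene'); s=telemetry.get_state()
f0=d['scene']['frame']
print('tcp px',proj(c,s['eef_pos']),'pin est px',proj(c,[.387,.318,.028]), 'tips est', proj(c,[.387+.16*np.cos(.14),.318+.16*np.sin(.14)+.007,.028]))
print('TOP proj pin',proj(d['top'],[.387,.318,.028]))
h=c['frame']; save('m2.png',np.hstack([cv2.resize(x[225:305,140:225],(400,376),interpolation=2) for x in (f0,h)]))
E
```

```text
tcp px (np.float64(188.6064738469496), np.float64(263.37094256040353)) pin est px (np.float64(193.55111559045793), np.float64(274.73712258658804)) tips est (np.float64(165.48403570013002), np.float64(249.56674657335446))
TOP proj pin (np.float64(191.9546062999363), np.float64(243.98694136305127))
```

View pics/m2.png

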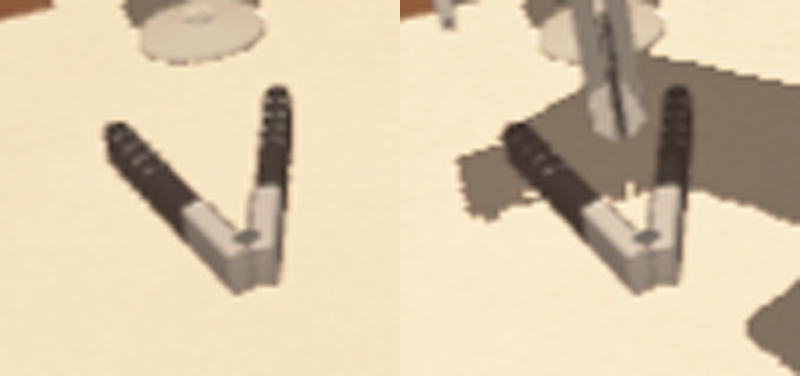

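The tool hasn't moved: its pin is at scene (193,275), as estimated. The closed fingertips appear at (186,254), while the reported TCP projects to (189,263), so the fingers passed over it. I'll check the tip offset against the start frame.

```bash
python3 - <<'E'
from meas import *
import pickle
d=pickle.load(open('f0.pkl','rb'))
c=d['scene']; print(proj(c,[.2271,-.5006,.1704]),proj(c,[.2271,-.5006,.2004]))
t=d['top']; print('top',proj(t,[.2271,-.5006,.1704]))
f=c['frame']; save('m3.png',cv2.resize(f[90:190,440:560],(720,600),interpolation=2))
s=telemetry.get_state(); print(s['joints'],s['eef_pos'],s['gripper_width'])
E
```

```text
(np.float64(485.4056278565811), np.float64(173.90489977699661)) (np.float64(486.81912869213556), np.float64(164.09133032841953))
top (np.float64(419.09045752598695), np.float64(289.53792863395915))
[ 5.19164361e-01  4.99543401e-01  1.63723865e+00 -2.02111458e-05
  1.00479934e+00  2.19036358e+00] [0.4671777  0.30911853 0.01393525] 0.0010335609786333807
```

View pics/m3.png

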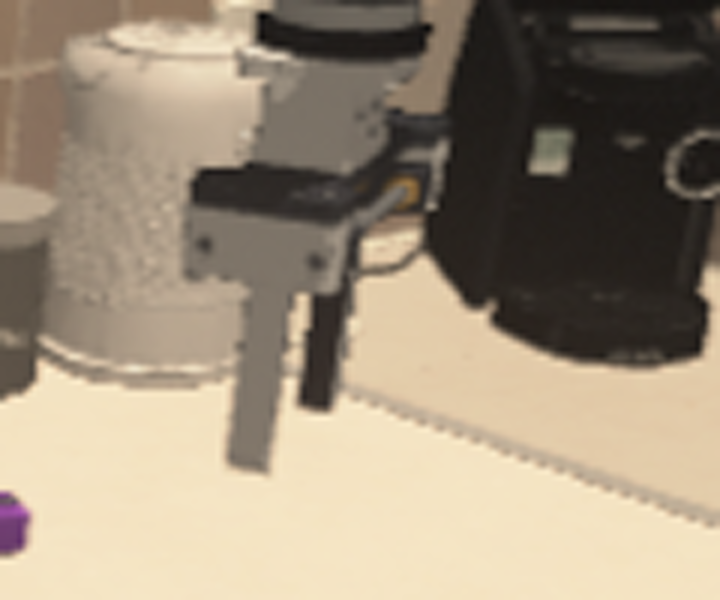

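The start frame shows the same thing: fingertip midpoint at (487,163), TCP projection at (485,174). The real fingertips are therefore about 30 mm above the reported TCP. I'll open and descend in small steps, watching force.

Request:
{"api": "arm_command", "payload": {
  "deltas": [
    [[0, 0, 0], [0, 0, 0], -1],
    [[0, 0, 0], [0, 0, 0], -1],
    [[0, 0, 0], [0, 0, 0], -1],
    [[0, 0, 0], [0, 0, 0], -1],
    [[0, 0, 0], [0, 0, 0], -1],
    [[0, 0, 0], [0, 0, 0], -1],
    [[0, 0, -0.02], [0, 0, 0], -1],
    [[0, 0, -0.05], [0, 0, 0], -1],
    [[0, 0, -0.08], [0, 0, 0], -1],
    [[0, 0, -0.1], [0, 0, 0], -1]
  ]
}}

```text
time_s: 9.42
eef_pos: [0.467, 0.309, 0.0034]
eef_rot: [0.0, 0.999, -0.05, -0.0]
contact_force: [1.0, -1.5, 0.8]
gripper_width: 0.0643
grasp_force: 0.0
```

```bash
python3 - <<'E'
from meas import *
import pickle
d=pickle.load(open('f0.pkl','rb')); c=grab_frame('scene'); pickle.dump({k:np.array(v) for k,v in c.items()},open('f1.pkl','wb'))
s=telemetry.get_state(); e=s['eef_pos']; print(e,s['contact_force'],s['gripper_width'])
for dy in(-.047,0,.047):
  for dz in (0,.03): print(dy,dz,np.round(proj(c,e+[dy*.1,dy,dz]),1))
# grey/bright finger map: ascii of V with diff
f=c['frame'].astype(int); g=d['scene']['frame'].astype(int)
V=f[225:285,150:230].max(2); df=np.abs(f-g).max(2)[225:285,150:230]
for r in range(0,60,2): print(225+r,''.join('.' if df[r,k]<25 else '0123456789'[min(9,V[r,k]//26)] for k in range(80)))
E
```

```text
[0.46683054 0.30893778 0.00307953] [ 0.55616933  0.50546838 -0.88992096] 0.06860551287948183
-0.047 0 [207.3 262.5]
-0.047 0.03 [205.9 252.9]
0 0 [189.3 266.9]
0 0.03 [187.7 257.2]
0.047 0 [170.7 271.4]
0.047 0.03 [168.9 261.6]
225 6.......75222222223..3333....................665555.............................
227 7533345454222222222...........................655557............................
229 76556778.73222222223.........................6445556............................
231 77........7556545557..........................434556............................
233 557...........855556..........................734555............................
235 88.............655546.........................7345557...........................
237 ...............7555556................744455455445556...........................
239 ...............8555548.............74444445544433455558.........................
241 ................655546..........755555555444555434555544554445558...............
243 ................855555.......75555555555455555432455554544555555555555558748..78
245 ................85
[... 977 characters left out ...]
55545555445555545555
269 ...8555555555666.865653.........................................8654545454455444
271 ....85666558............5............................................86655444444
273 ........8...................................................................8666
275 ................................................................................
277 ................................................................................
279 ..............................................................................74
281 ............................................................................7444
283 .........................................................................7544444
```

Left fingertip in scene is at about (172,260), matching reported TCP plus 30 mm in z with no lateral bias. So true tip z ≈ reading + 30 mm. Next I'll open fully and descend gently to find the table by touch.

Request:
{"api": "arm_command", "payload": {
  "deltas": [
    [[0, 0, 0], [0, 0, 0], -1],
    [[0, 0, 0], [0, 0, 0], -1],
    [[0, 0, 0], [0, 0, 0], -1],
    [[0, 0, -0.04], [0, 0, 0], -1],
    [[0, 0, -0.08], [0, 0, 0], -1],
    [[0, 0, -0.12], [0, 0, 0], -1],
    [[0, 0, -0.16], [0, 0, 0], -1],
    [[0, 0, -0.2], [0, 0, 0], -1],
    [[0, 0, -0.22], [0, 0, 0], -1],
    [[0, 0, -0.24], [0, 0, 0], -1]
  ]
}}

```text
time_s: 10.3
eef_pos: [0.4671, 0.3091, -0.0205]
eef_rot: [0.0, 0.999, -0.05, -0.0]
contact_force: [-0.1, 0.1, -0.0]
gripper_width: 0.0937
grasp_force: 0.0
```

Request:
{"api": "arm_command", "payload": {
  "deltas": [
    [[0, 0, -0.01], [0, 0, 0], -1],
    [[0, 0, -0.02], [0, 0, 0], -1],
    [[0, 0, -0.03], [0, 0, 0], -1],
    [[0, 0, -0.04], [0, 0, 0], -1],
    [[0, 0, -0.04], [0, 0, 0], -1],
    [[0, 0, -0.04], [0, 0, 0], -1],
    [[0, 0, -0.04], [0, 0, 0], -1],
    [[0, 0, -0.04], [0, 0, 0], -1],
    [[0, 0, -0.04], [0, 0, 0], -1],
    [[0, 0, -0.04], [0, 0, 0], -1]
  ]
}}

```text
time_s: 11.13
eef_pos: [0.4672, 0.3091, -0.024]
eef_rot: [-0.0, 0.999, -0.05, 0.0]
contact_force: [0.2, -0.0, -0.3]
gripper_width: 0.0939
grasp_force: 0.0
```

Request:
{"api": "arm_command", "payload": {
  "deltas": [
    [[0, 0, -0.01], [0, 0, 0], -1],
    [[0, 0, -0.01], [0, 0, 0], -1],
    [[0, 0, -0.02], [0, 0, 0], -1],
    [[0, 0, -0.02], [0, 0, 0], -1],
    [[0, 0, -0.03], [0, 0, 0], -1],
    [[0, 0, -0.03], [0, 0, 0], -1],
    [[0, 0, -0.04], [0, 0, 0], -1],
    [[0, 0, -0.04], [0, 0, 0], -1],
    [[0, 0, -0.04], [0, 0, 0], -1],
    [[0, 0, -0.04], [0, 0, 0], -1]
  ]
}}

```text
time_s: 11.97
eef_pos: [0.4672, 0.3091, -0.028]
eef_rot: [-0.0, 0.999, -0.05, -0.0]
contact_force: [1.0, -0.2, 0.0]
gripper_width: 0.094
grasp_force: 0.0
```

Request:
{"api": "arm_command", "payload": {
  "deltas": [
    [[0, 0, -0.01], [0, 0, 0], -1],
    [[0, 0, -0.01], [0, 0, 0], -1],
    [[0, 0, -0.02], [0, 0, 0], -1],
    [[0, 0, -0.02], [0, 0, 0], -1],
    [[0, 0, -0.03], [0, 0, 0], -1],
    [[0, 0, -0.03], [0, 0, 0], -1],
    [[0, 0, -0.04], [0, 0, 0], -1],
    [[0, 0, -0.04], [0, 0, 0], -1],
    [[0, 0, -0.04], [0, 0, 0], -1],
    [[0, 0, -0.04], [0, 0, 0], -1]
  ]
}}

```text
time_s: 12.8
eef_pos: [0.4672, 0.3091, -0.032]
eef_rot: [-0.0, 0.999, -0.05, 0.0]
contact_force: [-0.7, 0.4, 0.0]
gripper_width: 0.0939
grasp_force: 0.0
```

Request:
{"api": "arm_command", "payload": {
  "deltas": [
    [[0, 0, -0.01], [0, 0, 0], -1],
    [[0, 0, -0.01], [0, 0, 0], -1],
    [[0, 0, -0.02], [0, 0, 0], -1],
    [[0, 0, -0.02], [0, 0, 0], -1],
    [[0, 0, -0.02], [0, 0, 0], -1],
    [[0, 0, -0.03], [0, 0, 0], -1],
    [[0, 0, -0.03], [0, 0, 0], -1],
    [[0, 0, -0.03], [0, 0, 0], -1],
    [[0, 0, -0.03], [0, 0, 0], -1],
    [[0, 0, -0.03], [0, 0, 0], -1]
  ]
}}

```text
time_s: 13.63
eef_pos: [0.4673, 0.3092, -0.0342]
eef_rot: [-0.0, 0.999, -0.05, 0.0]
contact_force: [-4.3, -2.7, 11.4]
gripper_width: 0.0939
grasp_force: 5.5
```

```bash
python3 - <<'E'
from meas import *
import pickle
d=pickle.load(open('f0.pkl','rb')); c=grab_frame('scene')
s=telemetry.get_state(); e=s['eef_pos']; print(e,s['contact_force'],s['gripper_width'])
for dy in(.047,.0595):
  for dz in (.02,.03,.04): print(dy,dz,np.round(proj(c,e+[dy*.1,dy,dz]),1))
save('m4.png',cv2.resize(c['frame'][220:300,135:235],(750,600),interpolation=2))
E
```

```text
[ 0.46726909  0.30917816 -0.0342465 ] [-3.97174726 -2.57297906 11.26571195] 0.09383502725002095
0.047 0.02 [171.6 277. ]
0.047 0.03 [171.  273.7]
0.047 0.04 [170.4 270.5]
0.0595 0.02 [166.6 278.2]
0.0595 0.03 [166. 275.]
0.0595 0.04 [165.4 271.7]
```

View pics/m4.png

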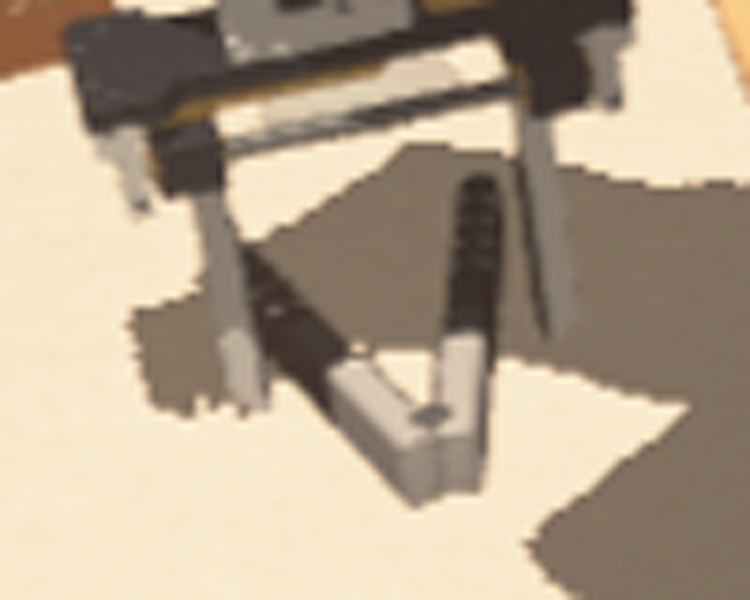

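Picture shows the open fingers straddling both arms, left tip at about scene (168,274) and right at about (209,265). Touch-down is at reading −34 mm, so the offset is 34 mm. I'll rise 12 mm and squeeze.

Request:
{"api": "arm_command", "payload": {
  "deltas": [
    [[0, 0, 0.06], [0, 0, 0], -1],
    [[0, 0, 0.13], [0, 0, 0], -1],
    [[0, 0, 0.13], [0, 0, 0], -0.6],
    [[0, 0, 0.13], [0, 0, 0], -0.2],
    [[0, 0, 0.13], [0, 0, 0], 0.2],
    [[0, 0, 0.13], [0, 0, 0], 0.6],
    [[0, 0, 0.13], [0, 0, 0], 1],
    [[0, 0, 0.13], [0, 0, 0], 1],
    [[0, 0, 0.13], [0, 0, 0], 1],
    [[0, 0, 0.13], [0, 0, 0], 1]
  ]
}}

```text
time_s: 14.52
eef_pos: [0.4672, 0.3091, -0.022]
eef_rot: [-0.0, 0.999, -0.05, 0.0]
contact_force: [0.2, 1.2, 1.7]
gripper_width: 0.0442
grasp_force: 1.8
```

Request:
{"api": "arm_command", "payload": {
  "deltas": [
    [[0, 0, 0], [0, 0, 0], 1],
    [[0, 0, 0], [0, 0, 0], 1],
    [[0, 0, 0], [0, 0, 0], 1],
    [[0, 0, 0], [0, 0, 0], 1],
    [[0, 0, 0], [0, 0, 0], 1],
    [[0, 0, 0], [0, 0, 0], 1],
    [[0, 0, 0], [0, 0, 0], 1],
    [[0, 0, 0], [0, 0, 0], 1],
    [[0, 0, 0], [0, 0, 0], 1],
    [[0, 0, 0], [0, 0, 0], 1]
  ]
}}

```text
time_s: 15.35
eef_pos: [0.4672, 0.3091, -0.0221]
eef_rot: [0.0, 0.999, -0.05, -0.0]
contact_force: [-0.1, 0.5, 1.4]
gripper_width: 0.0297
grasp_force: 30.0
```

```bash
python3 - <<'E'
from meas import *
import pickle
d=pickle.load(open('f0.pkl','rb')); c=grab_frame('scene')
s=telemetry.get_state(); e=s['eef_pos']; print(arm.pinch_z,e,s['contact_force'],s['gripper_width'],s['grasp_force'])
for x,y in [(.387,.318)]+[tuple(e[:2]+r*np.array([np.cos(-.1),np.sin(-.1)])) for r in(-.088,-.08,-.072,.082)]: print(np.round(proj(c,[x,y,.028]),1))
save('m5.png',cv2.resize(c['frame'][220:300,135:235],(750,600),interpolation=2))
f=c['frame'].astype(int);V=f[235:300,160:225].max(2)
for r in range(25,60): print(235+r,''.join('0123456789'[min(9,v//26)] for v in V[r]))
E
```

```text
0.0188 [ 0.46716552  0.30912298 -0.02205879] [0.56547089 1.27181893 1.64094158] 0.028857467276956466 30.001681745052338
[193.6 274.7]
[194.5 276.2]
[193.8 274.5]
[193.2 272.9]
[182.4 244.3]
260 55555555555555555677753222222222223455555555555555555555555555555
261 55555555555555555677753222222222223455555555555555555555555555555
262 55555555555555555677763222222222222466555555555555555555555555555
263 55555555555555555567764222222222222565555555555555555555555555555
264 55555555555555555567775222222222222355555555555555555555555555554
265 55555555555555555567775222222223344455555555555555555555544455554
266 55555555555555555556675322233335688765655665555555555555555555545
267 55555555666555555555565324557756888876886898655555555555554455444
268 55555555899756555555554336888866888888999999986666555545454445444
269 55555555556668855665555436888876788887999999999999866665554445444
270 55555666668999986898566646888876688888899999999999999998555555544
271 55666899999999999999889975788886678887799999999999999998666555555
272 56899999999999999999999974688888678888899999999999999999999866654

[... 839 characters left out ...]

285 99999999999999999999999999999655555445566899999999999997554555544
286 99999999999999999999999999999855555556689999999999999975455555455
287 99999999999999999999999999999976666899999999999999999755555554444
288 99999999999999999999999999999998999999999999999999975555554555444
289 99999999999999999999999999999999999999999999999999755555555554544
290 99999999999999999999999999999999999999999999999997555555555555444
291 99999999999999999999999999999999999999999999999855555455555554544
292 99999999999999999999999999999999999999999999999855555555445555554
293 99999999999999999999999999999999999999999999999855555555555444544
294 99999999999999999999999999999999999999999999999855555555554445444
```

Folded and gripped: width 29 mm, 30 N, pin seen at scene (194.5,276), about 86 mm behind the grip. I'll lift, and refine the tray poses.

Request:
{"api": "arm_command", "payload": {
  "deltas": [
    [[0, 0, 0.1], [0, 0, 0], 1],
    [[0, 0, 0.2], [0, 0, 0], 1],
    [[0, 0, 0.3], [0, 0, 0], 1],
    [[0, 0, 0.4], [0, 0, 0], 1],
    [[0, 0, 0.5], [0, 0, 0], 1],
    [[0, 0, 0.6], [0, 0, 0], 1],
    [[0, 0, 0.7], [0, 0, 0], 1],
    [[0, 0, 0.8], [0, 0, 0], 1],
    [[0, 0, 0.9], [0, 0, 0], 1],
    [[0, 0, 1.0], [0, 0, 0], 1]
  ]
}}

```text
time_s: 16.23
eef_pos: [0.4671, 0.3091, 0.079]
eef_rot: [-0.0, 0.999, -0.05, -0.0]
contact_force: [-0.0, 0.0, -2.3]
gripper_width: 0.0296
grasp_force: 30.0
```

```bash
cat > tr.py <<'E'
from meas import *
def slope(c,pts,c0,yaw):
    n=np.array([-.5*np.cos(yaw),-.5*np.sin(yaw),np.sqrt(.75)]); P=[]
    for u,v in pts:
        o,d=ray(c,u,v); P.append(o+d*(n@(c0-o))/(n@d))
    return np.array(P)
def trayfit(c,m,roi,c0,yaw):
    pts=comps(m,roi,1)[0]
    for _ in range(6):
        P=slope(c,pts,np.r_[c0[:2],.06],yaw); mm=P.mean(0); _,_,V=np.linalg.svd(P-mm); x=V[0]*np.sign(V[0][0]); yaw=np.arctan2(x[1],x[0])
        n=np.array([-.5*np.cos(yaw),-.5*np.sin(yaw),np.sqrt(.75)]); x=np.array([np.cos(yaw)*np.sqrt(.75),np.sin(yaw)*np.sqrt(.75),.5]); y=np.cross(n,x)
        s,w=(P-mm)@x,(P-mm)@y
        c0=mm+x*(np.percentile(s,1)+np.percentile(s,99))/2+y*(np.percentile(w,3)+np.percentile(w,97))/2
        c0=c0-x*(c0[2]-.06)/.5 if 0 else c0
    print('fit c',c0.round(4),'mean',mm.round(4),'yaw',np.degrees(yaw).round(1),'ext',np.ptp(s).round(4),np.ptp(w).round(4))
E
python3 - <<'E'
from tr import *
import pickle
d=pickle.load(open('f0.pkl','rb'))
c=d['top'];M=masks(c['frame'])
trayfit(c,M['blue'],(280,150,330,220),np.array([.598,-.11,.06]),.13)
trayfit(c,M['red'],(235,150,280,220),np.array([.605,.09,.06]),-.19)
c=d['scene'];M=masks(c['frame'])
trayfit(c,M['red'],(220,170,275,250),np.array([.605,.09,.06]),-.19)
E
```

```text
fit c [ 0.5996 -0.1102  0.06  ] mean [ 0.6012 -0.11    0.0609] yaw 7.1 ext 0.1737 0.0305
fit c [0.6059 0.0905 0.06  ] mean [0.6067 0.0904 0.0605] yaw -10.9 ext 0.149 0.0453
fit c [0.6153 0.0877 0.0601] mean [0.6138 0.088  0.0593] yaw -10.9 ext 0.1446 0.0462
```

Request:
{"api": "arm_command", "payload": {
  "deltas": [
    [[0, -0.1, 0.1], [0, 0, 0.03], 1],
    [[0, -0.2, 0.2], [0, 0, 0.06], 1],
    [[0, -0.3, 0.3], [0, 0, 0.09], 1],
    [[0, -0.4, 0.4], [0, 0, 0.12], 1],
    [[0, -0.5, 0.5], [0, 0, 0.15], 1],
    [[0, -0.6, 0.6], [0, 0, 0.18], 1],
    [[0, -0.7, 0.7], [0, 0, 0.21], 1],
    [[0, -0.8, 0.8], [0, 0, 0.24], 1],
    [[0, -0.9, 0.9], [0, 0, 0.27], 1],
    [[0, -1.0, 1.0], [0, 0, 0.287], 1]
  ]
}}

```text
time_s: 17.07
eef_pos: [0.467, 0.2086, 0.179]
eef_rot: [0.0, 0.998, 0.063, 0.0]
contact_force: [0.3, -1.8, -1.4]
gripper_width: 0.0295
grasp_force: 30.0
```

Request:
{"api": "arm_command", "payload": {
  "deltas": [
    [[0, -0.1, 0], [0, 0, 0], 1],
    [[0, -0.2, 0], [0, 0, 0], 1],
    [[0, -0.3, 0], [0, 0, 0], 1],
    [[0, -0.4, 0], [0, 0, 0], 1],
    [[0, -0.5, 0], [0, 0, 0], 1],
    [[0, -0.6, 0], [0, 0, 0], 1],
    [[0, -0.7, 0], [0, 0, 0], 1],
    [[0, -0.8, 0], [0, 0, 0], 1],
    [[0, -0.9, 0], [0, 0, 0], 1],
    [[0, -1.0, 0], [0, 0, 0], 1]
  ]
}}

```text
time_s: 17.9
eef_pos: [0.4671, 0.1081, 0.1779]
eef_rot: [-0.0, 0.998, 0.062, -0.0]
contact_force: [-0.3, 0.1, -2.7]
gripper_width: 0.0293
grasp_force: 30.0
```

Request:
{"api": "arm_command", "payload": {
  "deltas": [
    [[0, -0.1, 0], [0.008, -0.066, 0], 1],
    [[0, -0.2, 0], [0.016, -0.132, 0], 1],
    [[0, -0.3, 0], [0.025, -0.2, 0], 1],
    [[0, -0.4, 0], [0.033, -0.265, 0], 1],
    [[0, -0.5, 0], [0.041, -0.331, 0], 1],
    [[0, -0.6, 0], [0.049, -0.397, 0], 1],
    [[0, -0.7, 0], [0.057, -0.463, 0], 1],
    [[0, -0.8, 0], [0.066, -0.53, 0], 1],
    [[0, -0.9, 0], [0.074, -0.596, 0], 1],
    [[0, -1.0, 0], [0.082, -0.662, 0], 1]
  ]
}}

```text
time_s: 18.73
eef_pos: [0.467, 0.0081, 0.1781]
eef_rot: [-0.015, 0.964, 0.06, 0.26]
contact_force: [1.0, 0.2, -1.6]
gripper_width: 0.029
grasp_force: 30.0
```

Request:
{"api": "arm_command", "payload": {
  "deltas": [
    [[0.08, -0.1, 0], [0, 0, 0], 1],
    [[0.16, -0.2, 0], [0, 0, 0], 1],
    [[0.24, -0.3, 0], [0, 0, 0], 1],
    [[0.32, -0.4, 0], [0, 0, 0], 1],
    [[0.4, -0.5, 0], [0, 0, 0], 1],
    [[0.48, -0.6, 0], [0, 0, 0], 1],
    [[0.56, -0.7, 0], [0, 0, 0], 1],
    [[0.64, -0.8, 0], [0, 0, 0], 1],
    [[0.72, -0.9, 0], [0, 0, 0], 1],
    [[0.8, -1.0, 0], [0, 0, 0], 1]
  ]
}}

```text
time_s: 19.57
eef_pos: [0.5477, -0.0919, 0.1779]
eef_rot: [-0.016, 0.964, 0.06, 0.258]
contact_force: [0.8, 0.6, -1.0]
gripper_width: 0.029
grasp_force: 30.0
```

```bash
python3 - <<'E'
from tr import *
import pickle
s=telemetry.get_state(); e=s['eef_pos']; print(e,s['eef_rot'],s['contact_force'],s['gripper_width'],s['joints'].round(2))
t=grab_frame('top'); c=grab_frame('scene'); pickle.dump({n:{k:np.array(v) for k,v in q.items()} for n,q in(('top',t),('scene',c))},open('f2.pkl','wb'))
u=np.array([.8594,.107,.5]); n=np.array([-.496,-.0618,.866])
for nm,tip in(('tool',e+.034*n),('world',e+[0,0,.034])):
    o=tip-.009*u-.012*n
    for q in(t,c): print(nm,[np.round(proj(q,o+x*u+.028*n),0) for x in(-.085,.085)])
a=cv2.resize(t['frame'][120:240,230:390],(400,300),interpolation=2); b=cv2.resize(c['frame'][60:240,200:440],(400,300),interpolation=2)
save('m6.png',np.hstack([a,b]))
E
```

```text
[ 0.54765628 -0.09191805  0.17793633] [-0.01561983  0.96401012  0.06031099  0.25846293] [ 0.78737303  0.6394882  -1.02892755] 0.029037331068062684 [-0.36  0.02  1.93  0.35  0.75  0.88]
tool [array([307., 227.]), array([304., 181.])]
tool [array([329., 177.]), array([298., 136.])]
world [array([307., 222.]), array([303., 175.])]
world [array([325., 174.]), array([294., 133.])]
```

View pics/m6.png

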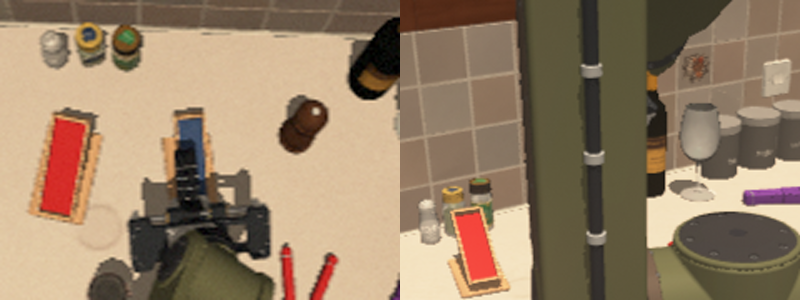

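The 10-view limit is nearly used up (9 so far). Top view shows the tilted nutcracker with its tip at about (303.6,177), just below the blue lining's top end. I'll do the remaining measurements numerically.

```bash
python3 - <<'E'
from tr import *
import pickle
t=pickle.load(open('f2.pkl','rb'))['top']; f=t['frame']
for r in range(160,206): print(r,' '.join('%3d'%f[r,k].max()+('b' if f[r,k,2]>f[r,k,0]+15 else ' ') for k in range(293,318)))
e=np.array([.54766,-.09192,.17794]);u=np.array([.8594,.107,.5]); n=np.array([-.496,-.0618,.866])
tip=e+.034*n;o=tip-.009*u-.012*n
print([np.round(proj(t,o+x*u+.028*n),1) for x in(.0,.02,.085,.095)])
E
```

```text
160 219  220  220  219  219  222  220  219  220  218  219  221  220  219  219  221  222  219  220  218  216  219  219  219  220 
161 220  220  220  220  222  220  220  218  219  221  220  217  221  219  218  219  220  220  221  220  220  219  219  220  219 
162 219  220  219  219  219  221  220  219  219  220  220  220  217  221  221  221  222  219  221  220  219  216  218  220  219 
163 220  221  221  219  219  219  221  219  218  218  219  177  102  100   98   99   99   98  174  219  220  218  220  219  220 
164 219  219  220  220  220  220  174   99   99  100   99   96  103   99   96  100  102  103  177  219  220  219  221  220  219 
165 221  218  219  219  220  208  158  102  102  107  114  116  118  110  103  100  107  114  175  219  220  220  220  219  219 
166 221  221  222  219  219  203  177  144  138  168  191  211  222  215  206  205  204  177  197  224  221  221  220  221  218 
167 221  219  221  221  220  206  217  198  178  192  161  143  112   92   81   76   83b  91  178  219  220  221  219  220  221 
168 219  218  219  221  220  207  214  188   96  101b  99b 100b 100b
[... 4226 characters left out ...]
   90   68   15   21    9    7    5   11   15   15   37   73   81   65   54   48   46   28 
202 101  106  103  102   95   89   88   80   53   23   14   16   14    8   15   16   18   17   65   80   55   32   23   28   23 
203 103  101  103   78   45   33   26   25   30   22   21   11   15   16   19   16   12    8   36   66   72   50   35   39   47 
204 102  103  104   72   21   23   30   29   28   36   34   27   19   22   21   24   30   47   65   79  104   93   48   45   48 
205 103  102   87   88   78   44   45   47   46   45   42   46   41   42   45   48   50  108  130  133  109   54   43   44   47 
[array([305.7, 204.2]), array([305.3, 198.7]), array([303.9, 180.5]), array([303.7, 177.7])]
```

The handle's end edge is at row 179.7, column 303.6. The model with the 34 mm offset along the tool axis and the grip 9 mm ahead of the tool centre predicts (303.9,180.5), so it holds. I'll move to hover 50 mm above the lining.

Request:
{"api": "arm_command", "payload": {
  "deltas": [
    [[0.05, -0.02, -0.09], [0, 0, 0], 1],
    [[0.1, -0.04, -0.18], [0, 0, 0], 1],
    [[0.15, -0.06, -0.27], [0, 0, 0], 1],
    [[0.2, -0.08, -0.36], [0, 0, 0], 1],
    [[0.25, -0.1, -0.45], [0, 0, 0], 1],
    [[0.3, -0.12, -0.54], [0, 0, 0], 1],
    [[0.35, -0.15, -0.63], [0, 0, 0], 1],
    [[0.4, -0.17, -0.72], [0, 0, 0], 1],
    [[0.46, -0.19, -0.86], [0, 0, 0], 1],
    [[0.46, -0.19, -0.86], [0, 0, 0], 1]
  ]
}}

```text
time_s: 20.5
eef_pos: [0.5929, -0.1098, 0.089]
eef_rot: [-0.016, 0.964, 0.06, 0.257]
contact_force: [0.6, -0.4, -3.5]
gripper_width: 0.0291
grasp_force: 30.0
```

```bash
python3 - <<'E'
from tr import *
t=grab_frame('top'); f=t['frame']; s=telemetry.get_state(); e=s['eef_pos']; print(e,s['contact_force'])
for r in range(160,206): print(r,' '.join('%3d'%f[r,k].max()+('b' if f[r,k,2]>f[r,k,0]+15 else ' ') for k in range(296,316)))
u=np.array([.8594,.107,.5]); n=np.array([-.496,-.0618,.866])
o=e+.034*n-.009*u-.012*n
print([np.round(proj(t,o+x*u+.028*n),1) for x in(.0,.02,.085)])
print('tray top end floor',np.round(proj(t,np.array([.601,-.11,.06])+.091*u),1))
E
```

```text
[ 0.59279928 -0.10971624  0.09021988] [ 0.27675493  0.98439202 -2.33552374]
160 222  222  222  222  221  221  222  223  221  221  222  221  224  222  221  221  221  222  221  219 
161 222  222  222  221  221  220  222  222  222  222  221  221  222  222  221  221  221  221  221  220 
162 221  221  223  222  221  221  222  223  223  220  222  222  221  222  220  222  220  220  222  219 
163 222  221  222  220  221  221  221  223  177  103  101  102  106  101  101  178  224  223  222  222 
164 222  221  221  179  102  101  103  104  103   98  104   99   97  103  103  177  220  221  222  223 
165 222  222  210  160  106  107  109  115  118  118  111  106  100  107  115  180  220  222  223  222 
166 222  221  209  179  145  142  171  192  217  225  219  210  211  206  179  200  225  222  221  223 
167 220  221  206  219  199  178  195  164  141  112   97   79   75   82b  92  181  222  221  223  222 
168 221  222  209  219  190   98  102b  99b  99b 101b 102b 102b 101b 105b  86  176  224  221  222  223 
169 224  222  223  213  168  105  103b 106b 101b 105b 103b 106b 101b 100b  92  186  229 
[... 3162 characters left out ...]
4   38   22   19   16   20   27   30   46   50   55   55   60   47   61   74 
201  36   34   37   39   49   69   67   61   74   84   87   89   89   78   66   59   49   51   61   47 
202  52   49   46   50   50  132  147  112  129  117   94   97   81   51   39   40   49   59   63   56 
203  46   48   49   49   46  102  127  178  167  101   87   60   33   35   30   39   53   64   66   64 
204  48   49   46   51   52   69  146  154  100   82   55   34   35   43   50   46   59   69   72   75 
205  47   50   46   50   47   62   84   97   82   54   31   38   32   32   35   32   61   68   77   86 
[array([309.1, 196.1]), array([308.8, 191. ]), array([307.6, 173.9])]
tray top end floor [305.4 166.3]
```

Request:
{"api": "arm_command", "payload": {
  "deltas": [
    [[0.03, 0, -0.06], [0, 0, 0], 1],
    [[0.06, 0, -0.12], [0, 0, 0], 1],
    [[0.09, 0, -0.18], [0, 0, 0], 1],
    [[0.12, 0, -0.24], [0, 0, 0], 1],
    [[0.15, 0, -0.29], [0, 0, 0], 1],
    [[0.18, 0.01, -0.34], [0, 0, 0], 1],
    [[0.2, 0.01, -0.38], [0, 0, 0], 1],
    [[0.22, 0.01, -0.42], [0, 0, 0], 1],
    [[0.23, 0.01, -0.44], [0, 0, 0], 1],
    [[0.23, 0.01, -0.44], [0, 0, 0], 1]
  ]
}}

```text
time_s: 21.38
eef_pos: [0.6161, -0.1088, 0.0474]
eef_rot: [-0.016, 0.964, 0.06, 0.258]
contact_force: [-0.1, -0.6, -2.1]
gripper_width: 0.0298
grasp_force: 30.0
```

```bash
python3 - <<'E'
from tr import *
t=grab_frame('top'); f=t['frame']; s=telemetry.get_state(); e=s['eef_pos']; print(e,s['contact_force'],s['moment'])
for r in range(162,194): print(r,' '.join('%3d'%f[r,k].max()+('b' if f[r,k,2]>f[r,k,0]+15 else ' ') for k in range(298,314)))
E
```

```text
[ 0.61614843 -0.10884962  0.04775708] [ 0.29430019 -0.22929146 -1.85776948] [-0.00917044  0.42328257  0.00166482]
162 223  222  223  222  222  222  224  221  222  221  222  224  221  221  222  222 
163 222  222  222  221  222  222  179   99  102  100   98  100   99  175  222  222 
164 222  177  102  101  102  105  107  102  103   98   99  102  106  178  222  222 
165 210  161  103  106  111  115  119  117  113  105  101  108  117  180  222  223 
166 209  181  148  139  171  194  214  225  220  212  211  206  181  201  225  222 
167 210  218  200  183  197  166  146  117   92   79   76   84b  91  182  222  221 
168 211  217  191   99  102b 102b 103b  99b  99b 103b 101b 104b  83  177  224  223 
169 222  216  170  106  102b  98b  98b 103b 104b  87b  67b  90b  91  186  229  223 
170 222  207  168  108   85b  39   14   42   46   17   21   28   70  184  225  223 
171 224  198  173  144   72b  11   20   17   17   23   21   26   53  186  229  222 
172 224  205  177  133   75b  19   31   29   15   17   28   24   32  184  230  220 
173 224  190  163  139   79b  23   30   31   20   19   29   30
[... 1000 characters left out ...]
 25   30   29   44  182  190 
186 213  224  182  193  183   79b  24   28   27   26   28   31   27   32   78  103 
187  98  104  104  101   84   47   23   25   45   55   74   84   63   46   77   90 
188  99  103  100   96   91   73   44   31   40   31   18   18    6   13   62   87 
189  97  103   97   91   89   72   40   17   18   20   17   13   11   20   39   75 
190  95   93   69   60   49   47   37   32   24   16   17   20   18   12    5   62 
191  94   91   62   27   22   29   30   33   28   11   23   23   24   29   30   47 
192  87   89   76   45   45   48   51   43   69   62   48   48   47   54   56   55 
193  82   92   81   54   48   52   50   50   46   42   45   45   43   39   51   47
```

The tip at rows 170–186 lies between the walls (columns 302–311) with about 1 px of margin each side, and the upper gap is a few mm. I'll lower 2 mm more, release, and back off along the normal.

Request:
{"api": "arm_command", "payload": {
  "deltas": [
    [[0.01, 0, -0.02], [0, 0, 0], 1],
    [[0.01, 0, -0.02], [0, 0, 0], 1],
    [[0.01, 0, -0.02], [0, 0, 0], 0.3],
    [[0.01, 0, -0.02], [0, 0, 0], 0],
    [[0.01, 0, -0.02], [0, 0, 0], 0],
    [[0.01, 0, -0.02], [0, 0, 0], -0.3],
    [[0.01, 0, -0.02], [0, 0, 0], -0.3],
    [[0.01, 0, -0.02], [0, 0, 0], -0.3],
    [[-0.04, 0, 0.06], [0, 0, 0], -0.3],
    [[-0.09, -0.01, 0.15], [0, 0, 0], -0.3]
  ]
}}

```text
time_s: 22.27
eef_pos: [0.6065, -0.1096, 0.063]
eef_rot: [-0.016, 0.964, 0.06, 0.258]
contact_force: [-0.2, -0.2, 0.5]
gripper_width: 0.0612
grasp_force: 0.0
```

Request:
{"api": "arm_command", "payload": {
  "deltas": [
    [[-0.05, 0, 0.09], [0, 0, 0], -0.3],
    [[-0.1, -0.01, 0.17], [0, 0, 0], -0.3],
    [[-0.15, -0.02, 0.26], [0, 0, 0], -0.3],
    [[-0.2, -0.02, 0.35], [0, 0, 0], -0.3],
    [[-0.25, -0.03, 0.43], [0, 0, 0], -0.3],
    [[-0.3, -0.04, 0.52], [0, 0, 0], -0.3],
    [[-0.35, -0.04, 0.6], [0, 0, 0], -0.3],
    [[-0.4, -0.05, 0.7], [0, 0, 0], -1],
    [[-0.46, -0.05, 0.8], [0, 0, 0], -1],
    [[-0.55, -0.05, 0.95], [0, 0, 0], -1]
  ]
}}

```text
time_s: 23.1
eef_pos: [0.5514, -0.1148, 0.1581]
eef_rot: [-0.016, 0.964, 0.06, 0.258]
contact_force: [-0.4, 0.1, 0.6]
gripper_width: 0.0778
grasp_force: 0.0
```

Request:
{"api": "arm_command", "payload": {
  "deltas": [
    [[-0.1, -0.1, 0], [-0.008, 0.066, 0], -1],
    [[-0.2, -0.2, 0], [-0.016, 0.132, 0], -1],
    [[-0.3, -0.3, 0], [-0.025, 0.2, 0], -1],
    [[-0.4, -0.4, 0], [-0.033, 0.265, 0], -1],
    [[-0.5, -0.5, 0], [-0.041, 0.331, 0], -1],
    [[-0.6, -0.6, 0], [-0.049, 0.397, 0], -1],
    [[-0.7, -0.7, 0], [-0.057, 0.463, 0], -1],
    [[-0.8, -0.8, 0], [-0.066, 0.53, 0], -1],
    [[-0.9, -0.9, 0], [-0.074, 0.596, 0], -1],
    [[-1.0, -1.0, 0], [-0.082, 0.662, 0], -1]
  ]
}}

```text
time_s: 23.93
eef_pos: [0.4513, -0.2155, 0.1587]
eef_rot: [0.0, 0.998, 0.062, -0.001]
contact_force: [-0.7, -1.0, 0.1]
gripper_width: 0.0938
grasp_force: 0.0
```

```bash
python3 - <<'E'
from tr import *
t=grab_frame('top'); f=t['frame']; s=telemetry.get_state(); print(s['eef_pos'],s['eef_rot'],s['joints'].round(2))
for r in range(162,222,1): print(r,' '.join('%3d'%f[r,k].max()+('b' if f[r,k,2]>f[r,k,0]+15 else ' ') for k in range(298,318)))
M=masks(f); print('press');tool(t,M['red'],(335,205,375,248),.016)
E
```

```text
[ 0.45068773 -0.21668729  0.15855306] [ 5.39977540e-04  9.98077074e-01  6.18995913e-02 -3.20973812e-03] [-0.52  0.2   1.67 -0.    1.27  0.93]
162 224  222  223  222  223  224  224  223  221  223  225  221  222  222  222  222  224  223  222  223 
163 224  223  221  222  223  223  181  102  101  101  103  102   99  180  226  223  222  223  223  220 
164 222  180  109  106  102   99  104  105  101   97   98   98  104  177  223  224  222  224  223  223 
165 211  158  105  108  112  116  121  117  113  103   97  107  121  180  221  223  222  223  223  223 
166 208  180  151  141  172  192  217  228  219  209  210  206  184  203  229  223  223  223  223  221 
167 209  219  200  184  197  164  144  113   96   80   79   83b  94  179  222  222  222  223  223  223 
168 211  219  195   98  103b 101b 101b 106b 103b 102b 100b 102b  84  178  224  223  223  224  224  224 
169 224  212  169  107  104b 102b 103b 102b 108b 109b 103b 101b  90  187  230  223  222  223  224  223 
170 223  209  167  111  107b  85b  59b  71b  68b  47   11   44   70  186  228  222  225  225  226  225 
171 224  196  177  142
[... 4808 characters left out ...]
6  103  100  106  108  103  100  104  105  107  103   82 
218 227  185  101  105  105  102  103  105  106  105   99  104  106  103  105  102  103  103  107   75 
219 227  182  107  102  103  107  104  103  107  103  108  102  102  104  107  104  106  106  105   82 
220 183  105  104  106  102  105  103  105  105  104  106  105  109  107  103  103  107  107  102   83 
221 104  103  105  106  106  107  103  104  105  103  103  107  106  106  104  103  102  105  106   86 
pressTraceback (most recent call last):
  File "<stdin>", line 4, in <module>
  File "meas.py", line 17, in tool
    (m1,d1,*_),(m2,d2,*_)=A
    ^^^^^^^^^^^^^^^^^^^^^
ValueError: not enough values to unpack (expected 2, got 0)
```

Nutcracker lies shut and flat in the blue case: columns 303–310, rows 170–212, between the walls. Now the press: grip point about (0.430,−0.289), yaw −9.6°.

Request:
{"api": "arm_command", "payload": {
  "deltas": [
    [[-0.04, -0.15, 0], [0, 0, -0.07], -1],
    [[-0.08, -0.3, 0], [0, 0, -0.15], -1],
    [[-0.12, -0.45, 0], [0, 0, -0.22], -1],
    [[-0.16, -0.6, 0], [0, 0, -0.3], -1],
    [[-0.21, -0.73, 0], [0, 0, -0.371], -1],
    [[-0.21, -0.73, -0.15], [0, 0, -0.371], -1],
    [[-0.21, -0.73, -0.3], [0, 0, -0.371], -1],
    [[-0.21, -0.73, -0.45], [0, 0, -0.371], -1],
    [[-0.21, -0.73, -0.6], [0, 0, -0.371], -1],
    [[-0.21, -0.73, -0.8], [0, 0, -0.371], -1]
  ]
}}

```text
time_s: 24.82
eef_pos: [0.4315, -0.288, 0.0784]
eef_rot: [0.0, 0.997, -0.083, 0.001]
contact_force: [-0.1, 0.2, -0.1]
gripper_width: 0.0943
grasp_force: 0.0
```

Request:
{"api": "arm_command", "payload": {
  "deltas": [
    [[0, 0, -0.12], [0, 0, 0], -1],
    [[0, 0, -0.24], [0, 0, 0], -1],
    [[0, 0, -0.36], [0, 0, 0], -1],
    [[0, 0, -0.48], [0, 0, 0], -1],
    [[0, 0, -0.6], [0, 0, 0], -1],
    [[0, 0, -0.72], [0, 0, 0], -1],
    [[0, 0, -0.84], [0, 0, 0], -1],
    [[0, 0, -0.92], [0, 0, 0], -1],
    [[0, 0, -1.0], [0, 0, 0], -1],
    [[0, 0, -1.0], [0, 0, 0], -1]
  ]
}}

```text
time_s: 25.65
eef_pos: [0.4307, -0.2874, -0.0231]
eef_rot: [-0.0, 0.997, -0.083, -0.001]
contact_force: [-0.4, 0.0, 0.0]
gripper_width: 0.094
grasp_force: 0.0
```

Request:
{"api": "arm_command", "payload": {
  "deltas": [
    [[0, 0, 0], [0, 0, 0], -0.6],
    [[0, 0, 0], [0, 0, 0], -0.3],
    [[0, 0, 0], [0, 0, 0], 0],
    [[0, 0, 0], [0, 0, 0], 0.3],
    [[0, 0, 0], [0, 0, 0], 0.6],
    [[0, 0, 0], [0, 0, 0], 1],
    [[0, 0, 0], [0, 0, 0], 1],
    [[0, 0, 0], [0, 0, 0], 1],
    [[0, 0, 0], [0, 0, 0], 1],
    [[0, 0, 0], [0, 0, 0], 1]
  ]
}}

```text
time_s: 26.48
eef_pos: [0.4313, -0.288, -0.0219]
eef_rot: [0.0, 0.997, -0.083, 0.0]
contact_force: [0.5, -1.7, 5.5]
gripper_width: 0.0315
grasp_force: 30.0
```

Request:
{"api": "arm_command", "payload": {
  "deltas": [
    [[0, 0, 0], [0, 0, 0], 1],
    [[0, 0, 0], [0, 0, 0], 1],
    [[0, 0, 0], [0, 0, 0], 1],
    [[0, 0, 0], [0, 0, 0], 1],
    [[0, 0, 0], [0, 0, 0], 1],
    [[0, 0, 0.1], [0, 0, 0], 1],
    [[0, 0, 0.2], [0, 0, 0], 1],
    [[0, 0, 0.4], [0, 0, 0], 1],
    [[0, 0, 0.6], [0, 0, 0], 1],
    [[0, 0, 0.8], [0, 0, 0], 1]
  ]
}}

```text
time_s: 27.32
eef_pos: [0.4308, -0.2876, 0.0593]
eef_rot: [-0.0, 0.997, -0.083, -0.0]
contact_force: [0.0, -0.8, -1.9]
gripper_width: 0.0316
grasp_force: 30.0
```

Request:
{"api": "arm_command", "payload": {
  "deltas": [
    [[0, 0.1, 0.1], [0, 0, 0], 1],
    [[0, 0.2, 0.2], [0, 0, 0], 1],
    [[0, 0.3, 0.3], [0, 0, -0.01], 1],
    [[0, 0.4, 0.4], [0, 0, -0.01], 1],
    [[0, 0.5, 0.5], [0, 0, -0.02], 1],
    [[0, 0.6, 0.6], [0, 0, -0.02], 1],
    [[0, 0.7, 0.7], [0, 0, -0.03], 1],
    [[0, 0.8, 0.8], [0, 0, -0.03], 1],
    [[0, 0.9, 0.9], [0, 0, -0.03], 1],
    [[0, 1.0, 1.0], [0, 0, -0.03], 1]
  ]
}}

```text
time_s: 28.15
eef_pos: [0.4311, -0.1868, 0.1589]
eef_rot: [-0.0, 0.996, -0.095, -0.0]
contact_force: [1.0, -0.3, -2.0]
gripper_width: 0.0315
grasp_force: 30.0
```

Request:
{"api": "arm_command", "payload": {
  "deltas": [
    [[0, 0.1, 0.02], [0, 0, 0], 1],
    [[0, 0.2, 0.04], [0, 0, 0], 1],
    [[0, 0.3, 0.06], [0, 0, 0], 1],
    [[0, 0.4, 0.08], [0, 0, 0], 1],
    [[0, 0.5, 0.1], [0, 0, 0], 1],
    [[0, 0.6, 0.12], [0, 0, 0], 1],
    [[0, 0.7, 0.14], [0, 0, 0], 1],
    [[0, 0.8, 0.16], [0, 0, 0], 1],
    [[0, 0.9, 0.18], [0, 0, 0], 1],
    [[0, 1.0, 0.2], [0, 0, 0], 1]
  ]
}}

```text
time_s: 28.98
eef_pos: [0.4311, -0.0869, 0.1781]
eef_rot: [-0.0, 0.995, -0.095, -0.0]
contact_force: [0.1, -0.7, -2.4]
gripper_width: 0.0312
grasp_force: 30.0
```

Request:
{"api": "arm_command", "payload": {
  "deltas": [
    [[0, 0.1, 0], [-0.013, -0.066, 0], 1],
    [[0, 0.2, 0], [-0.025, -0.131, 0], 1],
    [[0, 0.3, 0], [-0.038, -0.197, 0], 1],
    [[0, 0.4, 0], [-0.05, -0.262, 0], 1],
    [[0, 0.5, 0], [-0.063, -0.328, 0], 1],
    [[0, 0.6, 0], [-0.076, -0.393, 0], 1],
    [[0, 0.7, 0], [-0.088, -0.459, 0], 1],
    [[0, 0.8, 0], [-0.101, -0.524, 0], 1],
    [[0, 0.9, 0], [-0.113, -0.59, 0], 1],
    [[0, 1.0, 0], [-0.126, -0.655, 0], 1]
  ]
}}

```text
time_s: 29.82
eef_pos: [0.4309, 0.0131, 0.1782]
eef_rot: [0.024, 0.961, -0.092, 0.259]
contact_force: [0.2, 0.0, -2.3]
gripper_width: 0.0313
grasp_force: 30.0
```

Request:
{"api": "arm_command", "payload": {
  "deltas": [
    [[0.09, 0.08, 0], [0, 0, 0], 1],
    [[0.18, 0.16, 0], [0, 0, 0], 1],
    [[0.27, 0.24, 0], [0, 0, 0], 1],
    [[0.36, 0.32, 0], [0, 0, 0], 1],
    [[0.45, 0.4, 0], [0, 0, 0], 1],
    [[0.54, 0.48, 0], [0, 0, 0], 1],
    [[0.63, 0.56, 0], [0, 0, 0], 1],
    [[0.72, 0.64, 0], [0, 0, 0], 1],
    [[0.81, 0.72, 0], [0, 0, 0], 1],
    [[0.9, 0.79, 0], [0, 0, 0], 1]
  ]
}}

```text
time_s: 30.65
eef_pos: [0.5213, 0.0922, 0.1779]
eef_rot: [0.024, 0.962, -0.092, 0.258]
contact_force: [0.3, -0.5, -2.4]
gripper_width: 0.0313
grasp_force: 30.0
```

Request:
{"api": "arm_command", "payload": {
  "deltas": [
    [[0.08, 0, -0.09], [0, 0, 0], 1],
    [[0.16, 0, -0.18], [0, 0, 0], 1],
    [[0.24, 0, -0.27], [0, 0, 0], 1],
    [[0.32, 0, -0.36], [0, 0, 0], 1],
    [[0.4, 0, -0.45], [0, 0, 0], 1],
    [[0.48, 0, -0.54], [0, 0, 0], 1],
    [[0.56, 0, -0.63], [0, 0, 0], 1],
    [[0.64, 0, -0.72], [0, 0, 0], 1],
    [[0.72, 0, -0.8], [0, 0, 0], 1],
    [[0.77, 0, -0.88], [0, 0, 0], 1]
  ]
}}

```text
time_s: 31.48
eef_pos: [0.5985, 0.0917, 0.0894]
eef_rot: [0.024, 0.962, -0.092, 0.258]
contact_force: [-0.0, -0.2, -2.3]
gripper_width: 0.0315
grasp_force: 30.0
```

```bash
python3 - <<'E'
from tr import *
t=grab_frame('top'); c=grab_frame('scene'); s=telemetry.get_state(); e=s['eef_pos']; print(e,s['eef_rot'],s['contact_force'])
u=np.array([.8504,-.1637,.5]); n=np.array([-.491,.0945,.866]);C=np.array([.609,.089,.06])
o=e+.022*n-.005*u
for q in(t,c): print([np.round(proj(q,o+x*u+.028*n),1) for x in(-.07,-.062,0,.07)],'tray floor ends',[np.round(proj(q,C+x*u),1) for x in(-.076,.076)])
f=t['frame']
for r in range(160,192): print(r,' '.join('%3d'%f[r,k].max()+('r' if f[r,k,0]>f[r,k,2]+110 else ' ') for k in range(246,270)))
g=c['frame'][150:250,190:290]; save('m7.png',np.hstack([cv2.resize(g,(400,400),interpolation=2),cv2.resize(f[150:250,210:310],(400,400),interpolation=2)]))
E
```

```text
[0.59772901 0.09131675 0.08845908] [ 0.02477248  0.96182161 -0.09163682  0.25668698] [ 0.14946985 -0.18300858 -2.39841104]
[array([248.2, 210.1]), array([248.5, 208.1]), array([251.2, 192.5]), array([254.2, 174.3])] tray floor ends [array([251.9, 204. ]), array([258.2, 166.9])]
[array([251.4, 211.3]), array([250.8, 209. ]), array([246.1, 191.7]), array([241. , 173.2])] tray floor ends [array([250.9, 228.3]), array([240.2, 187.8])]
160 221r 222r 221r 222r 220r 222r 223r 222r 223r 222r 224r 221r 221r 220r 220r 221r 221r 220r 220r 222r 222r 220r 220r 220r
161 222r 222r 221r 221r 222r 222r 222r 221r 223r 224r 223r 221r 222r 222r 222r 222r 222r 220r 221r 223r 222r 221r 220r 222r
162 223r 222r 222r 220r 223r 221r 222r 222r 223r 221r 221r 221r 223r 222r 222r 220r 220r 221r 220r 221r 222r 222r 222r 224r
163 221r 223r 222r 222r 222r 220r 219r 220r 221r 176  102   97  176  220r 221r 221r 222r 222r 221r 221r 221r 220r 222r 225r
164 220r 221r 222r 221r 220r 195  176  188  155  100   96  105  103  102  102   98  174  220r 219r 220r 221r 221r 222r 223r
165 221r 222r 220r 221r 206  161  114  108  1
[... 2663 characters left out ...]
104  165  220  221r
187  91   93  153  202r 209r 196r 169r 186r 213r 203r 156r  97   93   96   93  100   96   97  101  107  103  136  135  100 
188  90   89  155r 207r 207r 184r 185r 205r 216r 206r 154r  93   97   97   97   97   91   95  104  109  103   97  101  107 
189  75   61   86   98   93   87  150r 202r 212r 166r  80   80   94   96   92   96  101   99  105  103  102   99  179  180 
190  52   54   85   93   95   88   85   92   94   91   83   83   90   90   90   93   94  100  107  104  101   93   97  101 
191  26   68   96   94   92   85   89   86   75   64   76   89   90   94   96   93   97  106  105  100   99  100  104  104 <stdin>:7: RuntimeWarning: overflow encountered in scalar add
```

View pics/m7.png

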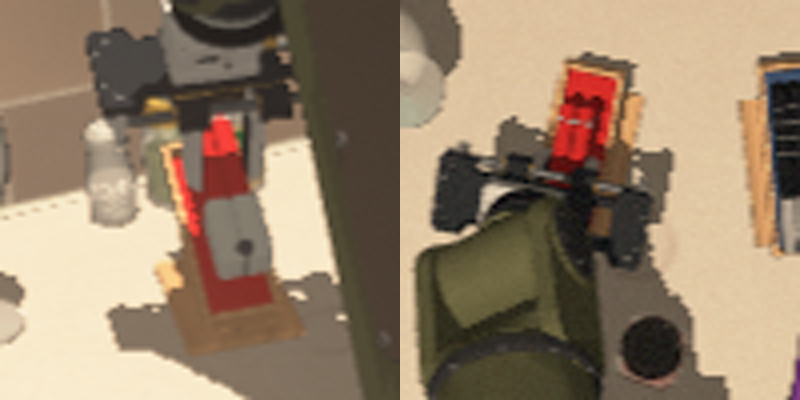

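Left panel (scene) shows the shut press tilted over the red lining, pin at scene (251.2,211.5). Right panel (top) shows its tip at about (253,176). Both mean the grip is 12 mm ahead of the tool centre, so the tool sits 7–8 mm downslope of target. I'll correct that while lowering.

Request:
{"api": "arm_command", "payload": {
  "deltas": [
    [[0.06, -0.01, 0.03], [0, 0, 0], 1],
    [[0.09, -0.02, -0.03], [0, 0, 0], 1],
    [[0.12, -0.02, -0.09], [0, 0, 0], 1],
    [[0.15, -0.03, -0.14], [0, 0, 0], 1],
    [[0.18, -0.04, -0.2], [0, 0, 0], 1],
    [[0.21, -0.05, -0.25], [0, 0, 0], 1],
    [[0.25, -0.06, -0.3], [0, 0, 0], 1],
    [[0.28, -0.06, -0.35], [0, 0, 0], 1],
    [[0.31, -0.07, -0.39], [0, 0, 0], 1],
    [[0.31, -0.07, -0.39], [0, 0, 0], 1]
  ]
}}

```text
time_s: 32.42
eef_pos: [0.6292, 0.0839, 0.0499]
eef_rot: [0.025, 0.962, -0.092, 0.257]
contact_force: [0.3, -0.1, -3.0]
gripper_width: 0.0316
grasp_force: 30.0
```

```bash
python3 - <<'E'
from tr import *
t=grab_frame('top'); c=grab_frame('scene'); s=telemetry.get_state(); e=s['eef_pos']; print(e,s['contact_force'])
def q(p):
    p=[int(x) for x in p]; mx=max(p)
    if p[0]>p[2]+100 and p[1]<90: return 'R' if mx>150 else 'r'
    return '#' if mx<80 else 'o' if mx<150 else ('+' if p[0]-p[2]<25 else 'w' if p[0]-p[2]>60 else '.')
for im,r0,r1,c0,c1 in((t['frame'],162,200,238,275),(c['frame'],175,240,222,272)):
    for r in range(r0,r1): print(r,''.join(q(p) for p in im[r,c0:c1]))
E
```

```text
[0.62916727 0.08405177 0.05078569] [-0.47449108  0.66575172 -2.34073321]
162 www.wwwwwwwwwww..wwwwwwwwwwwwwwwwwww.
163 wwwww.www.w..ww.w.oo.wwwww.wwwwwwww.w
164 ..wwwwwwwwwwww.w.ooooooo.wwwwwwwwwwww
165 w.ww.wwwww.wwwooooooooooooooo.wwww.ww
166 ww.wwwwwww.wwwwwwwooooooooooooo.wwww.
167 ..wwwwwww.w.wwRwwwwwwwwooooooo.ww.www
168 www.w.wwwwwwwwRRRRRRwwwwwwwooo..ww.ww
169 wwwwwwwwwwwwwwRRRooRRRRRRwwwoo.ww.www
170 wwwwwwwwwwwwwwRRRroooooRRRwwoo.......
171 www...ww.wwwwwRRRRRrRRroRRwwoo..www.w
172 ..wwww..wwwwwRRRRRRRRRRrRRwwo..w.ww.w
173 w..ww..wwwwwwRRRRRRRRRRrRwwoooo.wwwww
174 wwww.www.wwwwRRRww.wRRRoRwwoowwwwwwww
175 oo.w..wwwwwwwRRRRRRwRw.oRwwowwwwww..w
176 oo...ww.wwwwwRRRRRRRRRRRRwwowwwwwwwww
177 ooooo.wwwwwwwRRRRRRRRRrRRwwowwwwwww.w
178 ooooooooowwwRRRRRRRRRRrRRwwowwwwwwww.
179 oooooooooowwRRRRRRRRRRrRwwoowwwwwwwww
180 oooooooo.oooorRRRRRRRRoRwwowwwwww..w.
181 oooooooooooooRRRRRRRRRRRwwoooowwwwwww
182 ooo####ooooo#RRRRRRRRroowwoooowwww..w
183 oo########oo##oooRRRRroooooooooooo...
184 oo########o###ooooooooooooooooooooooo
185 ooo#####oo###oooooo###ooooooooooo..oo
186 oo######ooooooo
[... 3443 characters left out ...]
oooooooooooooooooooooooooooooooooooooooo
228 oooooooooooooooooooooooooooooooooooooooooooooooooo
229 oooooooooooooooooooooooooooooooooooooooooooooooooo
230 oooooooooooooooooooooooooooooooooooooooooooooooooo
231 oooooooooooooooooooooooooooooooooooooooooooooooooo
232 oooooooooooooooooooooooooooooooooooooooooooooooooo
233 oooo..oooooooooooooooooooooooooooooooooooooooooooo
234 .......ooooooooooooooooooooooooooooooooooooooooooo
235 .........ooooooooooooooooooooooooooooooooooooooooo
236 ...........ooooooooooooooooooooooooooooooooooooooo
237 .............ooooooooooooooooooooooooooooooooooooo
238 ..............oooooooooooooooooooooooooooooooooooo
239 ................oooooooooooooooooooooooooooooooooo
```

```bash
python3 - <<'E'
from tr import *
c=grab_frame('scene'); t=grab_frame('top'); s=telemetry.get_state(); e=s['eef_pos']; print(e)
u=np.array([.8504,-.1637,.5]); n=np.array([-.491,.0945,.866]);C=np.array([.609,.089,.06]); v=np.cross(n,u)
h=(e+.022*n-C)@n; print('h',h,'u',(e+.022*n-.012*u-C)@u,'v',(e-C)@v)
for dx in(-.067,-.062,-.057): print('pin pred',np.round(proj(c,C+dx*u+(.028+h)*n),1),)
f=t['frame']
for r in (172,174,176,178): print(r,[tuple(map(int,p[:2])) for p in f[r,248:266]])
E
```

```text
[0.6292169  0.08415953 0.05121367]
h 0.004006393827639796 u 0.001591584726445063 v -0.000931917773292963
pin pred [250.6 219.8]
pin pred [250.2 218.3]
pin pred [249.8 216.9]
172 [(207, 172), (207, 152), (179, 126), (172, 53), (190, 38), (190, 40), (212, 44), (205, 39), (168, 36), (166, 37), (201, 41), (209, 45), (185, 33), (138, 24), (166, 31), (206, 52), (220, 149), (181, 146)]
174 [(209, 171), (219, 162), (187, 135), (168, 40), (181, 48), (168, 54), (201, 91), (202, 151), (171, 146), (161, 83), (195, 47), (206, 47), (170, 39), (116, 30), (168, 35), (217, 100), (196, 127), (141, 103)]
176 [(198, 146), (200, 145), (180, 100), (183, 43), (189, 40), (207, 45), (213, 43), (192, 36), (186, 39), (206, 43), (213, 43), (205, 40), (154, 29), (170, 35), (197, 43), (212, 132), (188, 137), (94, 67)]
178 [(213, 162), (158, 110), (174, 56), (192, 39), (187, 38), (213, 45), (205, 42), (167, 36), (163, 32), (205, 43), (212, 43), (195, 41), (143, 30), (169, 34), (200, 60), (186, 111), (151, 108), (96, 69)]
```

The pin is seen at (250.2,218.5) and predicted at (250.2,218.3); height is about 4 mm, centred. I'll lower 3 mm, release and back off.

Request:
{"api": "arm_command", "payload": {
  "deltas": [
    [[0.01, 0, -0.02], [0, 0, 0], 1],
    [[0.02, 0, -0.03], [0, 0, 0], 1],
    [[0.02, 0, -0.03], [0, 0, 0], 1],
    [[0.02, 0, -0.03], [0, 0, 0], 0.2],
    [[0.02, 0, -0.03], [0, 0, 0], 0],
    [[0.02, 0, -0.03], [0, 0, 0], -0.3],
    [[0.02, 0, -0.03], [0, 0, 0], -0.3],
    [[0.02, 0, -0.03], [0, 0, 0], -0.3],
    [[-0.03, 0.01, 0.05], [0, 0, 0], -0.3],
    [[-0.08, 0.02, 0.14], [0, 0, 0], -0.3]
  ]
}}

```text
time_s: 33.45
eef_pos: [0.6205, 0.0861, 0.065]
eef_rot: [0.025, 0.962, -0.092, 0.257]
contact_force: [0.2, -0.4, -0.3]
gripper_width: 0.0613
grasp_force: 0.0
```

Request:
{"api": "arm_command", "payload": {
  "deltas": [
    [[-0.05, 0.01, 0.09], [0, 0, 0], -0.3],
    [[-0.1, 0.02, 0.17], [0, 0, 0], -0.3],
    [[-0.15, 0.03, 0.26], [0, 0, 0], -0.3],
    [[-0.2, 0.04, 0.35], [0, 0, 0], -0.3],
    [[-0.25, 0.05, 0.43], [0, 0, 0], -0.3],
    [[-0.3, 0.06, 0.52], [0, 0, 0], -0.3],
    [[-0.35, 0.06, 0.6], [0, 0, 0], -0.3],
    [[-0.4, 0.06, 0.7], [0, 0, 0], -0.3],
    [[-0.46, 0.06, 0.8], [0, 0, 0], -0.3],
    [[-0.55, 0.06, 0.95], [0, 0, 0], -0.3]
  ]
}}

```text
time_s: 34.28
eef_pos: [0.5654, 0.092, 0.1601]
eef_rot: [0.025, 0.962, -0.092, 0.257]
contact_force: [0.8, -1.1, 0.2]
gripper_width: 0.0608
grasp_force: 0.0
```

Request:
{"api": "arm_command", "payload": {
  "deltas": [
    [[-0.1, 0.08, 0.05], [0, 0, 0], -0.3],
    [[-0.2, 0.16, 0.1], [0, 0, 0], -0.3],
    [[-0.3, 0.24, 0.15], [0, 0, 0], -0.3],
    [[-0.4, 0.32, 0.2], [0, 0, 0], -0.3],
    [[-0.5, 0.4, 0.25], [0, 0, 0], -0.3],
    [[-0.6, 0.48, 0.3], [0, 0, 0], -0.3],
    [[-0.7, 0.56, 0.35], [0, 0, 0], -0.3],
    [[-0.8, 0.64, 0.4], [0, 0, 0], -0.3],
    [[-0.9, 0.72, 0.45], [0, 0, 0], -0.3],
    [[-1.0, 0.8, 0.5], [0, 0, 0], -0.3]
  ]
}}

```text
time_s: 35.12
eef_pos: [0.4653, 0.1723, 0.2107]
eef_rot: [0.025, 0.962, -0.092, 0.258]
contact_force: [-0.4, 0.7, -0.2]
gripper_width: 0.0614
grasp_force: 0.0
```

```bash
python3 - <<'E'
from tr import *
t=grab_frame('top'); c=grab_frame('scene'); s=telemetry.get_state(); print(s['eef_pos'],s['contact_force'],s['gripper_width'])
def q(p):
    p=[int(x) for x in p]; mx=max(p)
    if p[0]>p[2]+100 and p[1]<90: return 'R' if mx>190 else 'r'
    return '#' if mx<80 else 'o' if mx<150 else ('+' if p[0]-p[2]<25 else 'w' if p[0]-p[2]>60 else '.')
for im,r0,r1,c0,c1 in((t['frame'],162,212,238,275),(c['frame'],178,242,222,272)):
    for r in range(r0,r1): print(r,''.join(q(p) for p in im[r,c0:c1]))
import pickle
d=pickle.load(open('f0.pkl','rb'))
df=np.abs(t['frame'].astype(int)-d['top']['frame']).max(2)
for n,(u,v) in dict(jar=(273,238),mill=(350,172),glass=(208,165)).items(): print(n,np.median(df[v-8:v+8,u-8:u+8]),df[v-8:v+8,u-8:u+8].max())
E
```

```text
[0.46548093 0.17298284 0.21122999] [-0.17653094 -0.2098604   0.13010919] 0.061003881257963556
162 wwww.wwwwwwwwwwwwwwwwwwwwwwwwwwwwwww.
163 wwww.wwwwwwwwwwww.oo.wwwwwwwwwwwww.ww
164 wwwwwwwwwww.w.w..ooooooo.wwwwwwwwww.w
165 wwwwwww..wwwwwooooooooooooooo.wwwwwww
166 wwwwwww.wwwwwwwwwwooooooooooooo.wwwww
167 .wwwwwwww.wwwwrwwwwwwwwooooooo..www.w
168 w.wwwwwwwwwwwwrRrrrrwwwwwwwooo.wwwwww
169 w.wwwwwwwwwwwwRrroorrrrrRwwwoo.wwwwww
170 wwwwwww.wwwwwwrRRrroooorrRwwoo.ww.www
171 www.ww.wwwwwwwRRRRrrRRrorRwwoo.ww.www
172 wwwwwwwww.wwwrrrRRrrRRRrrRwwo.....w.w
173 www.wwwwwwwwwrw.rRrrRRrrrwwoooo.wwwww
174 wwwwwwwwwwwwwrRrRw.wRrworwwoowwwwwwww
175 wwwwwwwwwwwwwrRRRRrrRwwrRwwowwwwwwww.
176 .w.w.w.wwwwwwrrRRRrRRRrrRwwowwwwwwwww
177 wwwwwwwwwwwwwRrRRrrRRRrrRwwowwwwwwwww
178 ww.ww.wwwwwwrrrRRrrRRRrrRwoowwwwwww.w
179 .wwwwww.wwwwrRRRRrrRRrrrwwoowwwww..ww
180 www.ww.wwwwwrRRRRrrRRrrRwwowwwwwww.ww
181 wwwwwww.wwwwrRRRRrrRRrrRwwowwwwwwwww.
182 wwwwwwwwwwwwrrRRRrRRRrrRwwowwwwwww..w
183 wwwwwww.wwwwRRRRrrRRRrrRwwowwwwwwwwww
184 w.wwwwwwwwwrrrRRrrRRRrrRwoowwwww..www
185 wwwwwwwwwwwrRRRRrrRRrrRwwowwwwwwwww.
[... 3949 characters left out ...]
....
230 ...........wwwwwwwwwwwoooooooooooooooowwwwww......
231 ...........wwwwwwwwoooooooooooooooooowwwwwwww.....
232 ............wwwwwwwwooooooooooowwwwwwwwwwwwww.....
233 ............wwwwwwwwooooowwwwwwwwwwwwwwwwwww......
234 .............wwwwwwwwwwwwwwwwwwwwwwwwwwww.........
235 .............wwwwwwwwwwwwwwwwwwwwww.o.............
236 ..............wwwwwwwwwwwwwwww.w....oo............
237 ..............wwwwwwwwww..o........oooooo.........
238 ..............wwwww..w....ooo...oooooooooo........
239 ................w......ooooooooooooooooooo........
240 ..............oooo...ooooooooooooooooooooo........
241 ............ooooooooooooooooooo..oooooooooo.......
jar 4.0 126
mill 4.0 21
glass 3.0 9
```

```bash
python3 -c "
from bench import arm
print(arm.job_done())"
```

```text
the job is handed in; nothing more can be done
None
```

The nutcracker is folded shut and flat in the blue-lined case, and the garlic press is folded shut and flat in the red-lined case, both right side up; the wine glass, pepper mill and jam jar still stood in place in the last picture, and I handed the job in at about 35 s without getting a verdict back.

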